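Feel out the tired spring clips on the rail

ROBOT

A 6-joint arm with a two-finger parallel gripper is mounted at the origin on the work surface; the furniture and walls round the work are solid. World frame = base frame: x ahead of the robot, y to its left, z up, the work surface at z = 0. Lengths are in m, angles in rad, forces in N, time in s.
With the tool pointing down it reaches from about 0.225 to 0.875 m from the base axis. Payload 3.4 kg.
Tool frame: the origin (TCP) lies at the very end of the fingers, on their centre line; the grasp point (between the pads) lies 19 mm behind it; z points along the fingers, y is the direction in which the jaws open and shut (so a half turn about z gives the same grasp; the last joint's range is limited). The gripper opens to 85 mm and grips with 20 to 120 N. Pads are 22 mm wide; open, the fingers measure 114 mm over their backs; the gripper's body (76 mm by 85 mm) begins 54 mm behind the grasp point. The pads swing forward as they close: fully open they stand 13 mm farther back than shut.
Start: joints at [-1.427, 0.276, 1.505, -0, 1.361, -0.121], TCP at [0.15, -0.555, 0.231] pointing down, gripper open.
Joint ranges: [-2.89, 2.89], [-0.75, 2.08], [0.22, 2.7], [-1.18, 4.32], [0.11, 2.71], [-2.7, 2.7]. Speed limits (rad/s): [2.57, 2.57, 3.14, 3.14, 3.14, 3.14].

INTERFACE

Orientations are given as a unit quaternion [w, x, y, z].
In Python, from rig import get_state, get_image, camera_model, sign_off gives the robot as it stands. The module is installed in compiled form; this text tells all that it offers.
- The arm moves only by the tool drive_tool, never from a script. Its argument "motion" is text: rows parted by semicolons, each of 7 numbers parted by spaces: the turn, a rotation vector about the tool's x, y, z in degrees, then the shift along the tool's x, y, z in m, then the opening in per cent of the stroke, from 0 (shut) to 100 (fully open). In form: wx wy wz tx ty tz hand; .... A call has 1 to 12 rows; each row shifts and turns the pose as measured when the row begins, along the tool's axes as they then stand; what a row does not reach is not made up. A row lasts 1/8 s, in which the tool goes at most 62.5 mm and 10.7 degrees, less where a joint would pass 70% of its speed; a pose out of reach is approached as far as the arm can. A call is refused whole if a number of a shift passes 0.0625 or a number of a turn 10.7, either way. A call with a gripper value outside its range is refused whole. The fingers move at their own pace and stop on an object; "newtons" is the grip in N (left out, the last holds). Time passes only in rows, so rows that do not move let the fingers close. It gives the time, the measured TCP pose, the force and the opening at its end, in the units of the state.
- get_state(): the state, without advancing time (a new reading comes with each control period).
- get_image(name): name is "scene" or "top" or "wrist"; returns (picture, depth): 400x640x3 uint8, red, green, blue; 400x640 float32, m along the optical axis (not along the pixel's ray), 0 where there is no reading.
- camera_model(name): a dict with "camera_matrix" (3x3 intrinsics, pixels), "cam_to_world" (4x4, takes a point from camera to world coordinates); the wrist camera has in their place "T_tool_cam" (4x4, takes a point from camera to tool coordinates, whose origin is the TCP and whose axes are the flange's). Camera axes: x right, y up, looking along -z (the intrinsics and any distortion apply to the point x, -y, -z); pixel columns grow to the right and rows downward; lengths in m; the calibration is good to about 2 mm. A picture is of the moment at which its call begins: read the wrist's pose just before it. camera_model takes no time and is no camera call.
- sign_off(): hands the job in, once; it reports no verdict.
The state is a dict: "clock": time; "qpos": joint angles; "qd": joint speeds; "effort": joint torques, N m; "position": TCP position; "ee_rot": TCP orientation; "contact_force": force on the tool from outside, world axes, zero at the start; "moment": the same for the moment, N m; "width": finger opening in m.
Only numpy, scipy, OpenCV 4.12 (cv2) and the standard library are available. Lean on these libraries where they do the work, as an engineer would, in place of code of your own. Each camera call takes 0.05 s, during which the arm holds its last target.

TASK

Squeeze the handles of each of the four spring clips on the leaning rail and feel how stiff it is: they all look alike, but some have gone weak. Take every weak clip off the rail and lower it into the red tray without dropping it in from a height; leave the strong clips seated on the rail and do not disturb the glue stick.

Things in the scene. Friction and masses are not known exactly. Their poses are not given: they have to be found in the camera images.
- rack: Fixed clip rack: dark wood foot 80 x 360 x 12 mm carrying a straight rail along its y. Origin on the desk below the middle of the rail's top edge, z up, +x away from the robot at yaw 0. The rail leans 0.52 rad from vertical towards -x, its top edge 75 mm up; head 10 mm thick, 24 mm deep, on a 4 mm web; black end brackets at y = +-171 mm. Four spring clips on it, one at each station.
- station_1 (a point): Station at the rack's +y end, 120 mm from its middle: point on the rail's top edge under a clip. z runs up along the clip (leaning 0.52 rad), y along the rail, x is the line of squeezing. Clip: 90 g, black saddle 44 x 22 x 8 mm on the rail (z = 0 to 8) and two steel levers, at -x and +x, whose handles spread upward to rolled lips at z = 70 mm, 40 mm wide along y, 8 mm thick.
- station_2 (a point): As station_1, 40 mm from the rack's middle on the +y side. All clips: 56 mm over the handle lips at rest, 32 mm when squeezed to the stops; levers pivot at x = +-11, z = 10 mm. The jaws end at z = -31 mm and hook under the rail's head: squeeze each handle in by 5 mm or more, then the clip draws off along +z, free after 40 mm.
- station_3 (a point): As station_1, 40 mm from the rack's middle on the -y side. Force needed on each handle at the lips: strong clip 8 N when it begins to give, about 13 N at 40 mm over the lips, 15 N at the stops; weak clip 2.4, 4 and 4.5 N. Some of the four are weak, at any stations; they look and weigh alike.
- station_4 (a point): As station_1, at the rack's -y end, 120 mm from its middle. The clips rock on the rail by up to 5 degrees and sit up to 4 mm along it from their stations, between small ribs on the rail.
- tray: Red open tray, heavy, outside 180 (x) x 220 (y) x 45 mm high, walls and floor 5 mm thick. Origin at the centre of its underside, z up.
- glue_stick: Glue stick standing upright, white and red, 27 mm across, 90 mm high, a bystander. Origin at the centre of its underside.

How it is judged:
By the outcome, as a careful person would: the job done as asked, in the order asked, and still so for the second after the job is handed in, with the robot touching nothing.
It also fails if it takes over 64 s, if anything falls off the work surface, if the arm or the gripper's body presses on something with over 40 N, if the wrist force passes 120 N, or if a joint passes its speed limit or range.

## Working session

There is one attempt and no reset: what is moved stays moved. The work goes in short steps, Python scripts to look and compute and a tool call to move; the robot and the scene stay as the last step left them, time stands still between calls to the robot, and variables do not carry over. Pictures are saved under pics/ and viewed, and the job is handed in when it is done.

Besides the shell and the picture viewer there is one more tool, called after "Call:" as name(argument=value, ...), one argument or row to a line, values as JSON. drive_tool: Moves the arm, as the interface text tells. Its arguments: {"type":"object","properties":{"motion":{"type":"string"},"newtons":{"type":"number"}},"required":["motion"]}

```bash
mkdir -p pics
cat > h.py <<'E'
import numpy as np, cv2
from rig import *
def cap(n,tag):
    s=get_state(); im,d=get_image(n); cv2.imwrite(f'pics/{tag}.png',im[:,:,::-1]); np.savez(f'{tag}.npz',im=im,d=d,p=s['position'],q=s['ee_rot']); return s,im,d
E
python3 - <<'E'
from h import *
print(get_state())
for n in ('scene','top'):
    cap(n,n+'0'); print(camera_model(n))
print(camera_model('wrist'))
E
```

```text
{'clock': 0.0, 'qpos': array([-1.42698954e+00,  2.76568782e-01,  1.50616713e+00,  1.80429216e-05,
        1.36072227e+00, -1.20991164e-01]), 'qd': array([ 0.00050117, -0.00040544,  0.00086152,  0.00126077,  0.0004591 ,
       -0.0021256 ]), 'effort': array([ 1.19675416e-03, -4.16770864e+01, -2.45806879e+01, -2.75574548e-04,
        1.08963999e-02, -9.59685664e-09]), 'position': array([ 0.15041143, -0.55440296,  0.23044114]), 'ee_rot': array([-9.32801815e-04,  9.91247870e-01,  1.32010569e-01, -1.81974442e-06]), 'contact_force': array([-0.55388523, -0.07736284,  0.61300737]), 'moment': array([-0.01050772,  0.00329346, -0.00665561]), 'width': 0.08567093747486235}
{'camera_matrix': array([[479.46414688,   0.        , 317.11926613],
       [  0.        , 479.46414688, 197.99654797],
       [  0.        ,   0.        ,   1.        ]]), 'cam_to_world': array([[-0.66148638,  0.39456307, -0.63777406, -0.17784208],
       [-0.7499441 , -0.34298933,  0.5656343 ,  0.55422907],
       [ 0.00442871,  0.85245428,  0.52278301,  0.64185897],
       [ 0.        ,  0.        ,  0.        ,  1.        ]
[... 267 characters left out ...]
92132 ,  0.02926211, -0.02677133, -0.09903414],
       [-0.02497742,  0.06003991,  0.99788343,  1.19257191],
       [ 0.        ,  0.        ,  0.        ,  1.        ]])}
{'camera_matrix': array([[275.68203973,   0.        , 314.87699522],
       [  0.        , 275.68203973, 198.17862934],
       [  0.        ,   0.        ,   1.        ]]), 'T_tool_cam': array([[ 8.82639805e-04,  9.65891170e-01,  2.58946845e-01,
         6.51308269e-02],
       [ 9.99999527e-01, -9.58164722e-04,  1.65452706e-04,
        -4.29636099e-04],
       [ 4.07923039e-04,  2.58946577e-01, -9.65891559e-01,
        -1.42632210e-01],
       [ 0.00000000e+00,  0.00000000e+00,  0.00000000e+00,
         1.00000000e+00]])}
```

View pics/scene0.png

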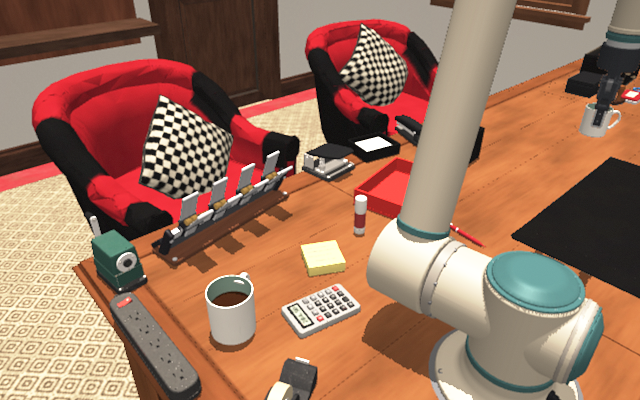

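View pics/top0.png

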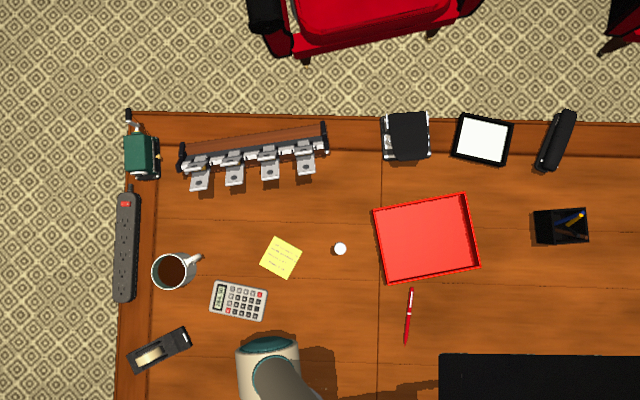

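```bash
cat >> h.py <<'E'
def cloud(n,tag):
    f=np.load(tag+'.npz'); d=f['d']; cm=camera_model(n); K=cm['camera_matrix']
    from scipy.spatial.transform import Rotation as R
    if n=='wrist':
        T=np.eye(4); q=f['q']; T[:3,:3]=R.from_quat(q,scalar_first=True).as_matrix(); T[:3,3]=f['p']; T=T@cm['T_tool_cam']
    else: T=cm['cam_to_world']
    v,u=np.mgrid[:400,:640]; x=(u-K[0,2])/K[0,0]*d; y=-(v-K[1,2])/K[1,1]*d
    P=np.stack([x,y,-d],-1)@T[:3,:3].T+T[:3,3]; P[d==0]=np.nan
    return f['im'],P
E
python3 - <<'E'
from h import *
im,P=cloud('top','top0')
for (u,v) in [(180,160),(327,130),(325,150),(330,145),(182,170),(200,182),(235,176),(269,171),(306,166),(340,249),(374,210),(467,195),(480,268),(388,284),(428,240),(340,220),(405,136),(142,155),(280,257)]:
    print(u,v,P[v,u].round(4),im[v,u])
big=cv2.resize(im[100:210,165:345],None,fx=4.4,fy=4.4,interpolation=cv2.INTER_CUBIC); cv2.imwrite('pics/topz.png',big[:,:,::-1])
im,P=cloud('scene','scene0')
big=cv2.resize(im[140:265,150:305],None,fx=4.5,fy=4.5,interpolation=cv2.INTER_CUBIC); cv2.imwrite('pics/scz.png',big[:,:,::-1])
E
```

```text
180 160 [0.6246 0.2588 0.0611] [27 26 28]
327 130 [ 0.7155 -0.0797  0.0023] [146  73  24]
325 150 [ 0.6545 -0.0778  0.0777] [73 68 64]
330 145 [ 6.791e-01 -8.810e-02  5.000e-04] [143  70  23]
182 170 [0.6011 0.2524 0.0633] [46 33 24]
200 182 [0.5705 0.1961 0.111 ] [69 71 71]
235 176 [0.5861 0.1191 0.1099] [67 68 70]
269 171 [0.5993 0.044  0.11  ] [75 76 76]
306 166 [ 0.6123 -0.0377  0.1132] [75 76 76]
340 249 [ 0.4318 -0.118   0.0903] [252 253 253]
374 210 [ 0.5224 -0.1949  0.0465] [253  40  24]
467 195 [ 5.668e-01 -4.209e-01  2.000e-04] [156  81  27]
480 268 [ 0.3937 -0.4529  0.0034] [146  63  19]
388 284 [ 0.3532 -0.2314  0.0438] [255  63  49]
428 240 [ 0.4561 -0.3291  0.0025] [253  87  69]
340 220 [ 4.975e-01 -1.176e-01  4.000e-04] [179  98  35]
405 136 [ 0.6936 -0.2602  0.0658] [35 34 34]
142 155 [0.6307 0.3393 0.0845] [ 64 114  92]
280 257 [0.4059 0.0212 0.0293] [252 253 136]
```

View pics/topz.png

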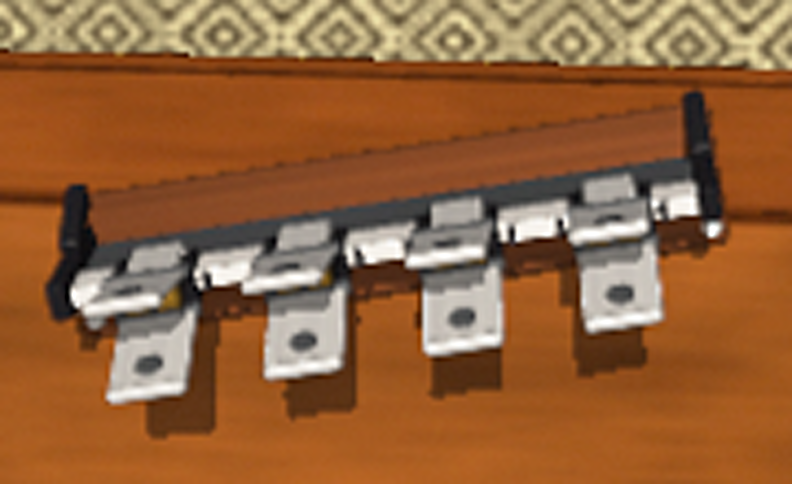

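View pics/scz.png

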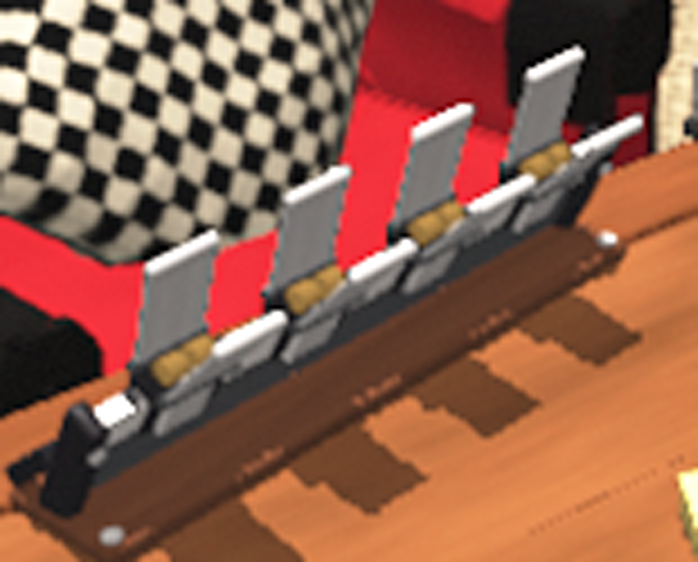

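Run:
```python
from h import *
A=[]
for n in ('top','scene'):
    im,P=cloud(n,n+'0'); Q=P.reshape(-1,3); m=np.isfinite(Q).all(1)&(Q[:,0]>.5)&(Q[:,0]<.72)&(Q[:,1]>-.11)&(Q[:,1]<.27)&(Q[:,2]>.004)&(Q[:,2]<.2)
    Q=Q[m]; 
    hi=Q[Q[:,2]>.138]; print(n,len(Q),len(hi),Q[:,2].max())
    k=cv2.kmeans(hi.astype(np.float32),4,None,(3,50,1e-5),10,cv2.KMEANS_PP_CENTERS)
    lab=k[1][:,0]
    for i in range(4):
        q=hi[lab==i]; print(i,len(q),q.mean(0).round(4),q.min(0).round(3),q.max(0).round(3))
    c=k[2]; p=np.polyfit(c[:,1],c[:,0],1); print('slope',p)
    np.save(n+'_q.npy',Q)
    im2,P2=im,P
    R=P.reshape(-1,3); t=R[np.isfinite(R).all(1)]
    t=t[(t[:,2]>.03)&(t[:,2]<.05)&(t[:,0]>.3)&(t[:,0]<.58)&(t[:,1]<-.17)&(t[:,1]>-.5)]
    print('tray',cv2.minAreaRect(t[:,:2].astype(np.float32)))
    g=R[np.isfinite(R).all(1)]; g=g[(g[:,2]>.085)&(g[:,2]<.095)&(abs(g[:,0]-.43)<.04)&(abs(g[:,1]+.118)<.04)]; print('glue',g.mean(0) if len(g) else None)
```

```text
top 6674 277 0.15741152641851497
0 70 [0.6084 0.1263 0.1499] [0.603 0.108 0.138] [0.616 0.147 0.157]
1 70 [ 0.6366 -0.032   0.1501] [ 0.631 -0.051  0.138] [ 0.644 -0.013  0.155]
2 66 [0.6221 0.0473 0.1505] [0.616 0.029 0.143] [0.628 0.065 0.156]
3 71 [0.5944 0.2033 0.1506] [0.588 0.184 0.139] [0.602 0.223 0.156]
slope [-0.17878014  0.63078218]
tray ((0.46111488342285156, -0.3169237971305847), (0.18038395047187805, 0.22098936140537262), 12.785931587219238)
glue [ 0.43290584 -0.11689513  0.09009135]
scene 5728 323 0.15336796534197628
0 98 [0.5947 0.2054 0.1468] [0.588 0.185 0.138] [0.603 0.224 0.153]
1 75 [0.6224 0.0485 0.1465] [0.615 0.027 0.138] [0.629 0.067 0.153]
2 64 [ 0.6368 -0.031   0.1464] [ 0.63  -0.052  0.138] [ 0.645 -0.011  0.153]
3 86 [0.6084 0.1278 0.1468] [0.601 0.106 0.138] [0.615 0.146 0.153]
slope [-0.17801784  0.63118633]
tray ((0.4867939054965973, -0.3104511499404907), (0.13220103085041046, 0.22581303119659424), 13.086324691772461)
glue [ 0.4320479  -0.11603837  0.08948095]
```

Run:
```python
from h import *
yaw=.1765; xr=np.array([np.cos(yaw),np.sin(yaw)]); yr=np.array([-xr[1],xr[0]]); s,c=np.sin(.52),np.cos(.52)
for n in ('top','scene'):
    Q=np.load(n+'_q.npy'); X=Q[:,:2]@xr; Y=Q[:,:2]@yr
    a=X*c+Q[:,2]*s; b=-X*s+Q[:,2]*c
    print(n,'yr range',Y.min(),Y.max())
    # foot
    f=(Q[:,2]<.016)&(Q[:,2]>.008); print('foot X',np.percentile(X[f],[1,99]),'Y',np.percentile(Y[f],[.5,99.5]))
    f=(Q[:,2]>.05)&(b<b.max()-.085); 
    for yc in (-.14,-.063,.018,.098):
        m=abs(Y-yc)<.03
        top=m&(b>np.percentile(b[m],99.5)-.006)
        aa=a[top]; mid=.5*(aa.min()+aa.max())
        for nm,g in (('near',aa<mid),('far',aa>=mid)):
            t=np.where(top)[0][g]
            print(yc,nm,len(t),'a',np.percentile(a[t],[2,50,98]).round(4),'b',np.percentile(b[t],[50,98]).round(4),'Y',np.percentile(Y[t],[2,98]).round(4))
    # rail edge between clips
    m=(abs(Y+.022)<.012)|(abs(Y-.058)<.012)|(abs(Y+.1)<.012)
    m&=(Q[:,2]>.03)
    print('rail a',np.percentile(a[m],[2,50,98]),'b',np.percentile(b[m],[2,50,90,98]), 'z',np.percentile(Q[m,2],[50,98]))
```

```text
top yr range -0.2290506407109159 0.1725641161517202
foot X [0.62798538 0.70663771] Y [-0.20148553  0.14788158]
-0.14 near 35 a [0.5619 0.5653 0.5685] b [-0.1794 -0.1764] Y [-0.1593 -0.1252]
-0.14 far 63 a [0.6093 0.6137 0.617 ] b [-0.1775 -0.1744] Y [-0.1607 -0.125 ]
-0.063 near 37 a [0.5621 0.5649 0.5694] b [-0.1795 -0.1769] Y [-0.0799 -0.0459]
-0.063 far 58 a [0.6095 0.6138 0.617 ] b [-0.1772 -0.1738] Y [-0.0809 -0.0449]
0.018 near 44 a [0.5617 0.5658 0.5699] b [-0.1788 -0.1752] Y [0.0004 0.0357]
0.018 far 63 a [0.6095 0.6134 0.6167] b [-0.1778 -0.1732] Y [-0.0007  0.0355]
0.098 near 35 a [0.5622 0.5656 0.5684] b [-0.1788 -0.1759] Y [0.0797 0.113 ]
0.098 far 63 a [0.6088 0.6138 0.6176] b [-0.1768 -0.1732] Y [0.0771 0.1153]
rail a [0.58870698 0.59547629 0.59908454] b [-0.30483333 -0.26035387 -0.2498563  -0.24678894] z [0.07093496 0.08126753]
scene yr range -0.20426717134504346 0.16720714976893786
foot X [0.62773522 0.67702554] Y [-0.19938329  0.15429766]
-0.14 near 35 a [0.5614 0.565  0.5688] b [-0.1809 -0.1793] Y [-0.161  -0.1257]
-0.14 far 42 a [0.6087 0.6127 0.6173] b [-0.1786 -0.1746] Y [-0.1613 -0.1248]
-0.063 near 35 a [0.5613 0.5648 0.5686] b [-0.1809 -0.1786] Y [-0.0791 -0.0451]
-0.063 far 49 a [0.6088 0.6124 0.6158] b [-0.1781 -0.1754] Y [-0.0829 -0.0444]
0.018 near 49 a [0.5607 0.5648 0.5687] b [-0.1808 -0.1779] Y [-0.0002  0.0361]
0.018 far 60 a [0.6094 0.6124 0.6162] b [-0.1785 -0.1754] Y [-0.0022  0.0364]
0.098 near 53 a [0.5615 0.5649 0.5685] b [-0.1808 -0.1787] Y [0.0785 0.1132]
0.098 far 66 a [0.6096 0.6125 0.6168] b [-0.1787 -0.1754] Y [0.0786 0.1157]
rail a [0.58802235 0.59209371 0.59857923] b [-0.30365818 -0.28710481 -0.25251569 -0.24796011] z [0.04547645 0.08170692]
```

```bash
cat >> h.py <<'E'
from scipy.spatial.transform import Rotation as R
yaw=.1765; s5,c5=np.sin(.52),np.cos(.52)
xr=np.array([np.cos(yaw),np.sin(yaw),0]); yr=np.array([-xr[1],xr[0],0]); zz=np.array([0,0,1.])
sx=c5*xr+s5*zz; sz=-s5*xr+c5*zz
YS={1:.0968,2:.0177,3:-.063,4:-.143}
RST=np.column_stack([yr,sx,-sz])
def stp(n,h,dx=0,dy=0): return (.589+dx)*sx+(-.246+h)*sz+(YS[n]+dy)*yr
def plan(pt,Rt,N,hand=100):
    s=get_state(); p=s['position']; Rc=R.from_quat(s['ee_rot'],scalar_first=True); 
    rv=(Rc.inv()*R.from_matrix(Rt)).as_rotvec(); d=pt-p
    print('dist',np.linalg.norm(d).round(4),'ang',np.degrees(np.linalg.norm(rv)).round(1),'rv',np.degrees(rv).round(2),'d_tool_now',Rc.inv().apply(d).round(4), 'd_tool_final',(Rt.T@d).round(4))
    for i in range(N):
        Ri=Rc*R.from_rotvec(rv*i/N); t=Ri.inv().apply(d/N); print(*np.degrees(rv/N).round(2),*t.round(4),hand,end='; ')
    print()
E
python3 - <<'E'
from h import *
print(stp(4,.12),stp(1,.043),RST)
plan(stp(4,.13),RST,20)
E
```

```text
[ 0.58994739 -0.04003606  0.18331718] [0.58550748 0.20275632 0.11649511] [[-0.17558503  0.85433697  0.48916074]
 [ 0.98446427  0.15237606  0.08724471]
 [ 0.          0.49688014 -0.86781918]]
dist 0.6739 ang 89.1 rv [-24.15  21.97 -82.89] d_tool_now [ 0.5539 -0.3818  0.0393] d_tool_final [0.4293 0.4305 0.2908]
-1.21 1.1 -4.14 0.0277 -0.0191 0.002 100; -1.21 1.1 -4.14 0.029 -0.0171 0.0021 100; -1.21 1.1 -4.14 0.0301 -0.015 0.0024 100; -1.21 1.1 -4.14 0.031 -0.0128 0.0026 100; -1.21 1.1 -4.14 0.0318 -0.0106 0.003 100; -1.21 1.1 -4.14 0.0325 -0.0084 0.0034 100; -1.21 1.1 -4.14 0.0329 -0.0061 0.0039 100; -1.21 1.1 -4.14 0.0332 -0.0038 0.0044 100; -1.21 1.1 -4.14 0.0333 -0.0015 0.005 100; -1.21 1.1 -4.14 0.0332 0.0008 0.0056 100; -1.21 1.1 -4.14 0.033 0.0031 0.0063 100; -1.21 1.1 -4.14 0.0325 0.0053 0.007 100; -1.21 1.1 -4.14 0.0319 0.0075 0.0078 100; -1.21 1.1 -4.14 0.0311 0.0096 0.0086 100; -1.21 1.1 -4.14 0.0302 0.0116 0.0094 100; -1.21 1.1 -4.14 0.0291 0.0136 0.0102 100; -1.21 1.1 -4.14 0.0278 0.0154 0.0111 100; -1.21 1.1 -4.14 0.0264 0.0171 0.0119 100; -1.21 1.1 -4.14 0.0249 0.0187 0.0128 100; -1.21 1.1 -4.14 0.0232 0.0202 0.0137 100;
```

Call:
drive_tool(
  motion="-1.2 1.1 -4.1 0.028 -0.019 0.002 100; -1.2 1.1 -4.1 0.029 -0.017 0.002 100; -1.2 1.1 -4.1 0.03 -0.015 0.002 100; -1.2 1.1 -4.1 0.031 -0.013 0.003 100; -1.2 1.1 -4.1 0.032 -0.011 0.003 100; -1.2 1.1 -4.1 0.032 -0.008 0.003 100; -1.2 1.1 -4.1 0.033 -0.006 0.004 100; -1.2 1.1 -4.1 0.033 -0.004 0.004 100; -1.2 1.1 -4.1 0.033 -0.002 0.005 100; -1.2 1.1 -4.1 0.033 0.001 0.005 100",
)

```text
clock: 1.35
position: [0.3691, -0.2876, 0.2083]
ee_rot: [0.087, 0.868, 0.476, 0.11]
contact_force: [0.9, -0.2, -0.0]
width: 0.0854
```

```bash
python3 -c "
from h import *
print(get_state()['qpos'])
plan(stp(4,.12),RST,12)"
```

```text
[-0.97097832  0.00713568  1.93208274  0.23747195  1.01738093 -0.51077883]
dist 0.3327 ang 43.9 rv [-11.94  10.4  -40.92] d_tool_now [0.322  0.0406 0.0731] d_tool_final [0.2049 0.214  0.1513]
-1.0 0.87 -3.41 0.0268 0.0034 0.0061 100; -1.0 0.87 -3.41 0.0265 0.0049 0.0066 100; -1.0 0.87 -3.41 0.0261 0.0063 0.0071 100; -1.0 0.87 -3.41 0.0255 0.0077 0.0076 100; -1.0 0.87 -3.41 0.0249 0.0091 0.0081 100; -1.0 0.87 -3.41 0.0242 0.0104 0.0086 100; -1.0 0.87 -3.41 0.0234 0.0117 0.0092 100; -1.0 0.87 -3.41 0.0225 0.0129 0.0098 100; -1.0 0.87 -3.41 0.0216 0.014 0.0103 100; -1.0 0.87 -3.41 0.0206 0.0151 0.0109 100; -1.0 0.87 -3.41 0.0195 0.0161 0.0115 100; -1.0 0.87 -3.41 0.0183 0.017 0.012 100;
```

Call:
drive_tool(
  motion="-1 0.9 -3.4 0.027 0.003 0.006 100; -1 0.9 -3.4 0.027 0.005 0.007 100; -1 0.9 -3.4 0.026 0.006 0.007 100; -1 0.9 -3.4 0.026 0.008 0.008 100; -1 0.9 -3.4 0.025 0.009 0.008 100; -1 0.9 -3.4 0.024 0.01 0.009 100; -1 0.9 -3.4 0.023 0.012 0.009 100; -1 0.9 -3.4 0.023 0.013 0.01 100; -1 0.9 -3.4 0.022 0.014 0.01 100; -1 0.9 -3.4 0.021 0.015 0.011 100; -1 0.9 -3.4 0.02 0.016 0.011 100; 0 0 0 0 0 0 100",
)

```text
clock: 2.85
position: [0.571, -0.043, 0.1806]
ee_rot: [0.155, 0.636, 0.73, 0.195]
contact_force: [-1.2, -0.7, 0.5]
width: 0.0853
```

```bash
python3 -c "
from h import *
plan(stp(4,.12),RST,3);cap('wrist','w1')"
```

```text
dist 0.0194 ang 2.5 rv [-0.95 -0.2  -2.26] d_tool_now [0.0003 0.0182 0.0069] d_tool_final [-0.0004  0.018   0.0072]
-0.32 -0.07 -0.75 0.0001 0.0061 0.0023 100; -0.32 -0.07 -0.75 0.0 0.006 0.0023 100; -0.32 -0.07 -0.75 -0.0001 0.006 0.0024 100;
```

View pics/w1.png

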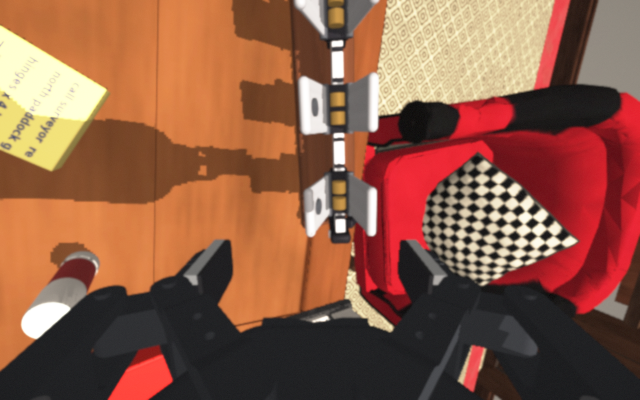

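```bash
python3 -c "
from h import *
im,P=cloud('wrist','w1')
for u,v in [(305,205),(375,205),(308,107),(375,105),(340,225),(338,155)]:
    q=P[v,u]; print(u,v,q.round(4),'a',(q@sx).round(4),'h',(q@sz+.246).round(4),'Y',(q@yr).round(4))
"
```

```text
305 205 [ 0.5932 -0.0331  0.1216] a 0.5622 h 0.0643 Y -0.1368
375 205 [ 0.6381 -0.0262  0.1505] a 0.6159 h 0.0668 Y -0.1379
308 107 [0.5853 0.0389 0.1245] a 0.5678 h 0.0643 Y -0.0645
375 105 [0.6239 0.045  0.1504] a 0.6146 h 0.0674 Y -0.0652
340 225 [ 0.6632 -0.0656  0.0748] a 0.5938 h -0.0078 Y -0.181
338 155 [0.6488 0.0075 0.0754] a 0.5929 h -0.0066 Y -0.1066
```

Call:
drive_tool(
  motion="-0.3 -0.1 -0.8 0 0.006 0.002 100; -0.3 -0.1 -0.8 0 0.007 0.003 100; -0.3 0 -0.8 0 0.006 0.003 100; 0 0 0 0 0 0 100",
)

```text
clock: 3.4
position: [0.5917, -0.0423, 0.1834]
ee_rot: [0.166, 0.62, 0.741, 0.196]
contact_force: [0.1, 1.0, 0.0]
width: 0.0854
```

```bash
python3 -c "
from h import *
plan(stp(4,.043),RST,4)"
```

```text
dist 0.0765 ang 0.2 rv [-0.    0.18  0.13] d_tool_now [ 0.0028 -0.0012  0.0764] d_tool_final [ 0.0026 -0.0012  0.0764]
-0.0 0.05 0.03 0.0007 -0.0003 0.0191 100; -0.0 0.05 0.03 0.0007 -0.0003 0.0191 100; -0.0 0.05 0.03 0.0007 -0.0003 0.0191 100; -0.0 0.05 0.03 0.0007 -0.0003 0.0191 100;
```

Call:
drive_tool(
  motion="0 0.1 0 0.001 0 0.02 100; 0 0.1 0 0.001 0 0.02 100; 0 0 0 0.001 0 0.02 100; 0 0 0 0 0 0.017 100; 0 0 0 0 0 0 100",
  newtons=20,
)

```text
clock: 4.03
position: [0.6305, -0.0335, 0.1155]
ee_rot: [0.166, 0.62, 0.741, 0.197]
contact_force: [-0.2, -0.3, 0.9]
width: 0.0853
```

```bash
python3 -c "
from h import *
plan(stp(4,.043),RST,1)"
```

```text
dist 0.003 ang 0.1 rv [0.08 0.06 0.1 ] d_tool_now [ 0.0006 -0.0019 -0.0023] d_tool_final [ 0.0006 -0.0019 -0.0023]
0.08 0.06 0.1 0.0006 -0.0019 -0.0023 100;
```

Call:
drive_tool(
  motion="0 0 0 0 -0.002 0 70; 0 0 0 0 0 0 58; 0 0 0 0 0 0 58; 0 0 0 0 0 0 58",
)

```text
clock: 4.53
position: [0.6284, -0.0341, 0.117]
ee_rot: [0.167, 0.619, 0.741, 0.198]
contact_force: [0.1, -0.7, -1.4]
width: 0.05
```

Call:
drive_tool(
  motion="0 0 0 0 0 0 47; 0 0 0 0 0 0 47",
)

```text
clock: 4.78
position: [0.6285, -0.0342, 0.1189]
ee_rot: [0.168, 0.619, 0.741, 0.198]
contact_force: [-0.3, 0.5, -1.0]
width: 0.0401
```

Call:
drive_tool(
  motion="0 0 0 0 0 0 47; 0 0 0 0 0 0 47",
)

```text
clock: 5.03
position: [0.6284, -0.0342, 0.1186]
ee_rot: [0.168, 0.619, 0.741, 0.198]
contact_force: [-0.7, 0.6, 0.4]
width: 0.0401
```

Call:
drive_tool(
  motion="0 0 0 0 0 0 60; 0 0 0 0 0 0 60; 0 0 0 0 0.005 0 60; 0 0 0 0 0.005 0 60; 0 0 0 0 0 0 60",
)

```text
clock: 5.65
position: [0.6343, -0.0316, 0.121]
ee_rot: [0.165, 0.619, 0.742, 0.197]
contact_force: [-1.5, -0.5, -0.7]
width: 0.0513
```

```bash
cat >> h.py <<'E'
def chk(n,h=.043):
    s=get_state(); e=s['position']-stp(n,h); Rc=R.from_quat(s['ee_rot'],scalar_first=True).as_matrix()
    print('off rail %.4f sx %.4f sz %.4f'%(e@yr,e@sx,e@sz),'F tool',(Rc.T@s['contact_force']).round(2),'M',(Rc.T@s['moment']).round(3),'w',s['width'].round(4))
E
python3 -c "
from h import *
chk(4)"
```

```text
Traceback (most recent call last):
  File "h.py", line 30, in chk
    print('off rail %.4f sx %.4f sz %.4f'%(e@yr,e@sx,e@sz),'F tool',(Rc.T@s['contact_force']).round(2),'M',(Rc.T@s['moment']).round(3),'w',s['width'].round(4))
                                                                                                                                           ^^^^^^^^^^^^^^^^
AttributeError: 'float' object has no attribute 'round'
```

```bash
sed -i "s/,s\['width'\].round(4))/,round(s['width'],4))/" h.py
python3 -c "
from h import *
chk(4)"
```

```text
off rail 0.0005 sx 0.0082 sz 0.0005 F tool [-0.25 -1.68 -0.2 ] M [ 0.578 -0.061  0.044] w 0.0513
```

Call:
drive_tool(
  motion="0 0 0 0 0.005 0 60; 0 0 0 0 0 0 60",
)

```text
clock: 5.9
position: [0.6379, -0.0308, 0.1233]
ee_rot: [0.164, 0.619, 0.743, 0.196]
contact_force: [-4.6, -0.4, 0.3]
width: 0.0515
```

```bash
python3 -c "
from h import *
chk(4)"
```

```text
off rail 0.0006 sx 0.0125 sz 0.0006 F tool [ 0.4  -3.9  -2.52] M [ 0.766 -0.094  0.003] w 0.0515
```

Call:
drive_tool(
  motion="0 0 0 0 -0.006 0 60; 0 0 0 0 -0.006 0 80; 0 0 0 0 0 0 100; 0 0 0 0 0 -0.02 100; 0 0 0 0 0 -0.03 100; 0 0 0 0 0 -0.02 100; 0 0 0 -0.04 0 0 100; 0 0 0 -0.04 0 0 100; 0 0 0 0 0 0 100",
)

```text
clock: 7.02
position: [0.6104, -0.1208, 0.1838]
ee_rot: [0.169, 0.619, 0.741, 0.198]
contact_force: [0.2, -0.1, 0.1]
width: 0.0858
```

```bash
python3 -c "
from h import *
chk(3);plan(stp(3,.043),RST,4)"
```

```text
off rail -0.1631 sx 0.0054 sz 0.0744 F tool [-0.17  0.22 -0.01] M [ 0.25   0.039 -0.002] w 0.0858
dist 0.1794 ang 0.6 rv [0.42 0.26 0.27] d_tool_now [ 0.1635 -0.0052  0.0736] d_tool_final [ 0.1631 -0.0054  0.0744]
0.1 0.07 0.07 0.0409 -0.0013 0.0184 100; 0.1 0.07 0.07 0.0408 -0.0013 0.0185 100; 0.1 0.07 0.07 0.0408 -0.0013 0.0185 100; 0.1 0.07 0.07 0.0408 -0.0013 0.0186 100;
```

Call:
drive_tool(
  motion="0 0 0 0.055 -0.002 0 100; 0 0 0 0.055 -0.002 0 100; 0.2 0.2 0.2 0.055 -0.002 0 100; 0 0 0 0 0 0 100",
)

```text
clock: 7.52
position: [0.5743, 0.0449, 0.1787]
ee_rot: [0.166, 0.621, 0.74, 0.198]
contact_force: [1.1, 0.4, -0.0]
width: 0.0853
```

```bash
python3 -c "
from h import *
chk(3);plan(stp(3,.043),RST,4)"
```

```text
off rail 0.0064 sx -0.0027 sz 0.0733 F tool [0.23 0.96 0.59] M [0.235 0.042 0.009] w 0.0853
dist 0.0736 ang 0.2 rv [ 0.15  0.04 -0.16] d_tool_now [-0.0063  0.0025  0.0733] d_tool_final [-0.0064  0.0027  0.0733]
0.04 0.01 -0.04 -0.0016 0.0006 0.0183 100; 0.04 0.01 -0.04 -0.0016 0.0006 0.0183 100; 0.04 0.01 -0.04 -0.0016 0.0007 0.0183 100; 0.04 0.01 -0.04 -0.0016 0.0007 0.0183 100;
```

Descend and squeeze evenly to about 40 mm, then widen and feel the force to the side.

Call:
drive_tool(
  motion="0 0 0 -0.002 0.001 0.018 100; 0 0 0 -0.002 0.001 0.018 100; 0 0 0 -0.002 0.001 0.018 100; 0 0 0 -0.001 0 0.017 100; 0 0 0 0 0 0 70; 0 0 0 0 0 0 47; 0 0 0 0 0 0 47; 0 0 0 0 0 0 47",
)

```text
clock: 8.52
position: [0.6166, 0.0398, 0.116]
ee_rot: [0.168, 0.623, 0.738, 0.198]
contact_force: [-0.1, -0.2, 0.1]
width: 0.0402
```

```bash
python3 -c "
from h import *
chk(3)"
```

```text
off rail -0.0061 sx 0.0015 sz -0.0014 F tool [-0.18 -0.08 -0.18] M [ 0.286 -0.018  0.03 ] w 0.0402
```

Call:
drive_tool(
  motion="0 0 0 0 0 0 60; 0 0 0 0 0 0 60; 0 0 0 0 0.005 0 60; 0 0 0 0 0.005 0 60; 0 0 0 0 0 0 60",
)

```text
clock: 9.15
position: [0.622, 0.0419, 0.1187]
ee_rot: [0.164, 0.623, 0.739, 0.196]
contact_force: [-1.0, 0.5, -0.7]
width: 0.0521
```

```bash
python3 -c "
from h import *
chk(3)"
```

```text
off rail -0.0049 sx 0.0078 sz -0.0019 F tool [ 0.65 -1.14  0.12] M [ 0.527 -0.089 -0.04 ] w 0.0521
```

Call:
drive_tool(
  motion="0 0 0 0 0.006 0 60; 0 0 0 0 0 0 60",
)

```text
clock: 9.4
position: [0.6264, 0.0431, 0.1214]
ee_rot: [0.163, 0.623, 0.739, 0.195]
contact_force: [-3.3, -0.2, -0.4]
width: 0.0515
```

```bash
python3 -c "
from h import *
chk(3)"
```

```text
off rail -0.0045 sx 0.0130 sz -0.0018 F tool [ 0.41 -3.05 -1.32] M [ 0.687 -0.079  0.002] w 0.0515
```

Call:
drive_tool(
  motion="0 0 0 0 -0.006 0 60; 0 0 0 0 -0.006 0 80; 0 0 0 0 0 0 100; 0 0 0 0 0 -0.02 100; 0 0 0 0 0 -0.03 100; 0 0 0 0 0 -0.02 100; 0 0 0 0.04 0 0 100; 0 0 0 0.04 0 0 100; 0 0 0 0 0 0 100",
)

```text
clock: 10.52
position: [0.5734, 0.1134, 0.1831]
ee_rot: [0.17, 0.624, 0.736, 0.199]
contact_force: [0.5, -0.1, -0.7]
width: 0.0858
```

```bash
python3 -c "
from h import *
chk(2);plan(stp(2,.043),RST,4)"
```

```text
off rail -0.0068 sx 0.0092 sz 0.0715 F tool [-0.2   0.    0.87] M [ 0.292  0.005 -0.01 ] w 0.0858
dist 0.0724 ang 1.0 rv [ 0.61  0.46 -0.62] d_tool_now [ 0.0072 -0.01    0.0714] d_tool_final [ 0.0068 -0.0092  0.0715]
0.15 0.11 -0.16 0.0018 -0.0025 0.0178 100; 0.15 0.11 -0.16 0.0018 -0.0025 0.0179 100; 0.15 0.11 -0.16 0.0017 -0.0024 0.0179 100; 0.15 0.11 -0.16 0.0017 -0.0023 0.0179 100;
```

Call:
drive_tool(
  motion="0.3 0.2 -0.3 0.004 -0.005 0.002 100; 0.3 0.2 -0.3 0.003 -0.004 0.013 100; 0 0 0 0 0 0.019 100; 0 0 0 0 0 0.019 100; 0 0 0 0 0 0.017 100; 0 0 0 0 0 0 70; 0 0 0 0 0 0 60; 0 0 0 0 0 0 60",
)

```text
clock: 11.52
position: [0.601, 0.1202, 0.1122]
ee_rot: [0.165, 0.623, 0.739, 0.195]
contact_force: [1.1, 1.1, -2.4]
width: 0.0512
```

```bash
python3 -c "
from h import *
chk(2)"
```

```text
off rail -0.0049 sx -0.0015 sz -0.0041 F tool [ 0.88 -0.14  2.72] M [ 0.361  0.043 -0.02 ] w 0.0512
```

Call:
drive_tool(
  motion="0 0 0 0 0 0 47; 0 0 0 0 0 0 47; 0 0 0 0 0 0 47",
)

```text
clock: 11.9
position: [0.6005, 0.1202, 0.1132]
ee_rot: [0.166, 0.623, 0.739, 0.195]
contact_force: [0.9, -0.4, -2.8]
width: 0.0403
```

```bash
python3 -c "
from h import *
chk(2)"
```

```text
off rail -0.0048 sx -0.0014 sz -0.0030 F tool [-0.57 -0.7   2.85] M [ 0.262 -0.01   0.069] w 0.0403
```

Call:
drive_tool(
  motion="0 0 0 0 0 0 60; 0 0 0 0 0 0 60; 0 0 0 0 0.005 0 60; 0 0 0 0 0.005 0 60; 0 0 0 0 0 0 60",
)

```text
clock: 12.52
position: [0.6088, 0.1218, 0.1178]
ee_rot: [0.165, 0.623, 0.739, 0.195]
contact_force: [-0.5, -0.3, 1.3]
width: 0.0514
```

```bash
python3 -c "
from h import *
chk(2)"
```

```text
off rail -0.0046 sx 0.0082 sz -0.0032 F tool [-0.25  0.16 -1.35] M [ 0.323  0.019 -0.035] w 0.0514
```

Call:
drive_tool(
  motion="0 0 0 0 0.006 0 60; 0 0 0 0 0 0 60",
)

```text
clock: 12.78
position: [0.6128, 0.1228, 0.1201]
ee_rot: [0.164, 0.623, 0.74, 0.194]
contact_force: [-1.9, -0.9, -2.4]
width: 0.0513
```

```bash
python3 -c "
from h import *
chk(2);cap('top','top1');cap('scene','scene1')"
```

```text
off rail -0.0044 sx 0.0130 sz -0.0033 F tool [-0.58 -2.96  1.09] M [ 0.664 -0.021 -0.025] w 0.0513
```

View pics/scene1.png

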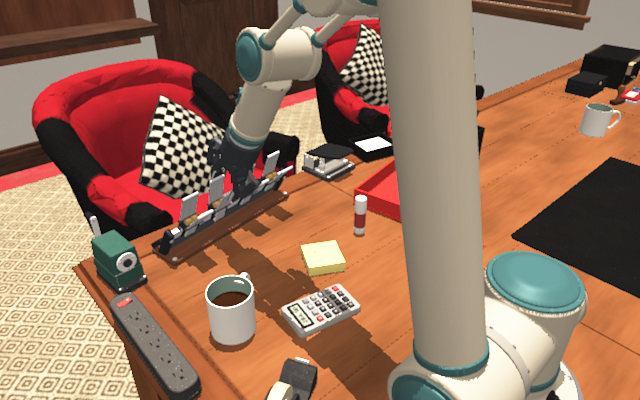

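```bash
python3 -c "
from h import *
cm=camera_model('scene');K=cm['camera_matrix'];T=np.linalg.inv(cm['cam_to_world'])
def pr(p):
    q=T[:3,:3]@p+T[:3,3]; return (K[0,0]*q[0]/-q[2]+K[0,2]).round(1),(K[1,1]*-q[1]/-q[2]+K[1,2]).round(1)
print('tcp',pr(get_state()['position']))
for n in YS: print(n,pr(stp(n,.07)))
im=np.load('scene1.npz')['im']
cv2.imwrite('pics/s1z.png',cv2.resize(im[130:265,150:305],None,fx=4.5,fy=4.5,interpolation=cv2.INTER_CUBIC)[:,:,::-1])
im=np.load('top1.npz')['im']
cv2.imwrite('pics/t1z.png',cv2.resize(im[100:210,165:345],None,fx=4.4,fy=4.4,interpolation=cv2.INTER_CUBIC)[:,:,::-1])
"
```

```text
tcp (np.float64(222.4), np.float64(190.9))
1 (np.float64(198.4), np.float64(203.4))
2 (np.float64(228.4), np.float64(187.6))
3 (np.float64(256.0), np.float64(173.1))
4 (np.float64(280.6), np.float64(160.1))
```

View pics/s1z.png

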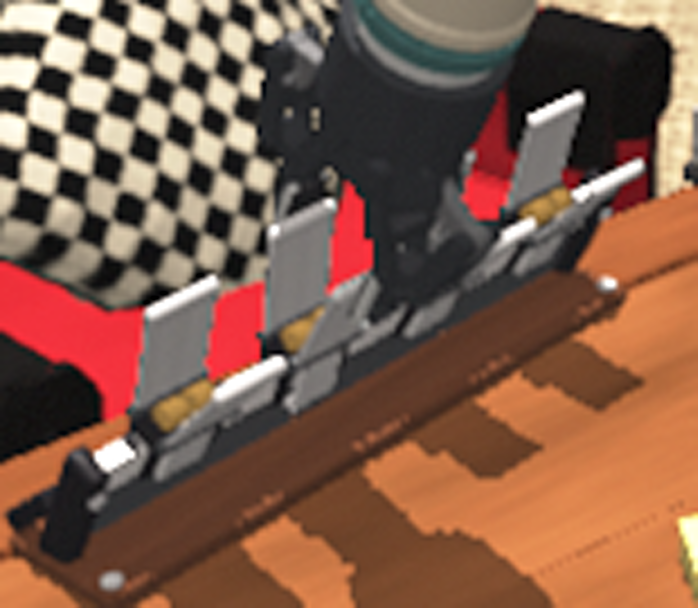

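View pics/t1z.png

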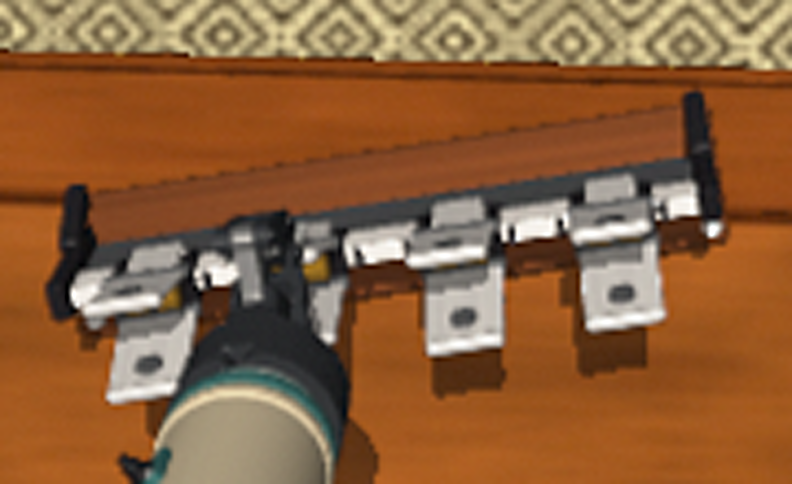

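Call:
drive_tool(
  motion="0 0 0 0 -0.006 0 60; 0 0 0 0 -0.006 0 80; 0 0 0 0 0 0 100; 0 0 0 0 0 -0.02 100; 0 0 0 0 0 -0.03 100; 0 0 0 0 0 -0.025 100; 0 0 0 0.042 -0.002 0 100; 0 0 0 0.042 -0.002 0 100; 0 0 0 0 0 0 100",
)

```text
clock: 14.0
position: [0.5506, 0.1975, 0.1821]
ee_rot: [0.168, 0.624, 0.737, 0.198]
contact_force: [-0.4, 0.2, 0.1]
width: 0.086
```

```bash
python3 -c "
from h import *
chk(1);plan(stp(1,.043),RST,4)"
```

```text
off rail 0.0010 sx 0.0020 sz 0.0745 F tool [ 0.24 -0.25 -0.29] M [ 0.26  -0.013  0.028] w 0.086
dist 0.0745 ang 0.7 rv [ 0.24  0.34 -0.54] d_tool_now [-0.0006 -0.0023  0.0745] d_tool_final [-0.001  -0.002   0.0745]
0.06 0.08 -0.13 -0.0001 -0.0006 0.0186 100; 0.06 0.08 -0.13 -0.0002 -0.0006 0.0186 100; 0.06 0.08 -0.13 -0.0002 -0.0005 0.0186 100; 0.06 0.08 -0.13 -0.0002 -0.0005 0.0186 100;
```

Call:
drive_tool(
  motion="0.1 0.2 -0.2 0 -0.001 0.018 100; 0.1 0.2 -0.2 0 0 0.018 100; 0 0 0 0 0 0.018 100; 0 0 0 0 0 0.018 100; 0 0 0 0 0 0 70; 0 0 0 0 0 0 47; 0 0 0 0 0 0 47; 0 0 0 0 0 0 47",
)

```text
clock: 15.0
position: [0.5878, 0.2002, 0.1206]
ee_rot: [0.167, 0.621, 0.739, 0.199]
contact_force: [-0.3, -0.2, -1.7]
width: 0.0404
```

```bash
python3 -c "
from h import *
chk(1)"
```

```text
off rail -0.0029 sx 0.0036 sz 0.0027 F tool [-0.12 -1.16  1.32] M [ 0.316 -0.019 -0.026] w 0.0404
```

Call:
drive_tool(
  motion="0 0 0 0 0 0 60; 0 0 0 0 0 0 60; 0 0 0 0 0.005 0 60; 0 0 0 0 0.005 0 60; 0 0 0 0 0 0 60",
)

```text
clock: 15.62
position: [0.5958, 0.2018, 0.1256]
ee_rot: [0.166, 0.621, 0.74, 0.198]
contact_force: [-1.6, -0.3, 0.6]
width: 0.0513
```

```bash
python3 -c "
from h import *
chk(1)"
```

```text
off rail -0.0027 sx 0.0131 sz 0.0029 F tool [-0.01 -1.12 -1.39] M [ 0.346 -0.001  0.02 ] w 0.0513
```

Call:
drive_tool(
  motion="0 0 0 0 0.006 0 60; 0 0 0 0 0 0 60",
)

```text
clock: 15.88
position: [0.5989, 0.2022, 0.1273]
ee_rot: [0.164, 0.622, 0.74, 0.196]
contact_force: [-3.7, -0.2, -0.5]
width: 0.0514
```

```bash
python3 -c "
from h import *
chk(1)"
```

```text
off rail -0.0029 sx 0.0167 sz 0.0028 F tool [ 0.47 -3.44 -1.37] M [0.702 0.013 0.026] w 0.0514
```

```bash
python3 -c "
from h import *
chk(1);cap('wrist','w2');chk(1)"
```

```text
off rail -0.0029 sx 0.0167 sz 0.0028 F tool [ 0.47 -3.44 -1.37] M [0.702 0.013 0.026] w 0.0514
off rail -0.0028 sx 0.0161 sz 0.0027 F tool [ 0.04 -3.18 -1.36] M [0.812 0.039 0.043] w 0.0514
```

View pics/w2.png

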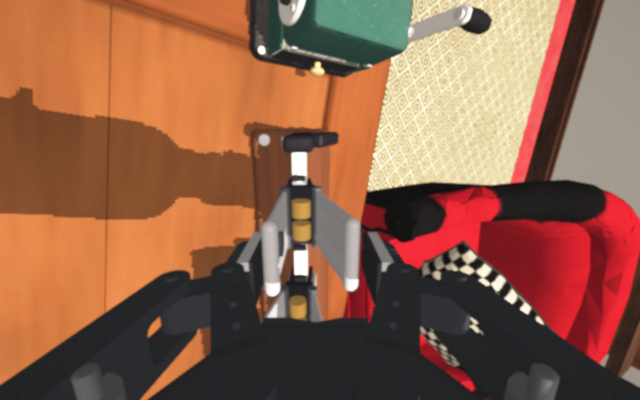

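```bash
python3 -c "
from h import *
im,P=cloud('wrist','w2')
f=np.load('w2.npz');Rc=R.from_quat(f['q'],scalar_first=True).as_matrix()
for v in (230,240,260,280):
  print('row',v)
  for u in list(range(240,282,5))+list(range(340,380,5)):
    q=P[v,u]; t=Rc.T@(q-f['p']); print(u,im[v,u],'a',(q@sx-.589).round(4),'h',(q@sz+.246).round(4),'Y',(q@yr-YS[1]).round(4),'tool',t.round(4))
"
```

```text
row 230
240 [218 128  72] a -0.0557 h -0.0594 Y -0.035 tool [-0.0322 -0.0722  0.1054]
245 [223 133  72] a -0.0517 h -0.0622 Y -0.0361 tool [-0.0333 -0.0681  0.1082]
250 [224 131  72] a -0.0473 h -0.0642 Y -0.0369 tool [-0.0341 -0.0638  0.1101]
255 [132  82  51] a -0.043 h -0.0667 Y -0.0379 tool [-0.0351 -0.0594  0.1127]
260 [137 101  87] a -0.0361 h -0.0574 Y -0.0342 tool [-0.0314 -0.0525  0.1033]
265 [185 178 175] a -0.0066 h 0.0683 Y 0.0154 tool [ 0.0182 -0.0234 -0.0225]
270 [207 199 197] a -0.004 h 0.0695 Y 0.0159 tool [ 0.0187 -0.0208 -0.0236]
275 [178 171 168] a -0.002 h 0.0678 Y 0.0152 tool [ 0.018  -0.0188 -0.0219]
280 [125 121 119] a -0.0035 h 0.04 Y 0.0042 tool [ 0.0071 -0.0202  0.0059]
340 [124 120 118] a 0.03 h 0.0511 Y 0.0086 tool [ 0.0115  0.0132 -0.0053]
345 [135 130 129] a 0.0313 h 0.0628 Y 0.0132 tool [ 0.0161  0.0145 -0.017 ]
350 [182 176 173] a 0.0334 h 0.0657 Y 0.0144 tool [ 0.0173  0.0165 -0.02  ]
355 [197 190 186] a 0.0358 h 0.0657 Y 0.0143 tool [ 0.0172  0.0189 -0.0199]
360 [111 105 103] a 0.0388 h 0.0617 Y 0.0127 tool [ 0.0157  0.022  -0.0159]
365 [82 21 25] a 
[... 3393 characters left out ...]
.0197 -0.0225]
280 [134 108  98] a -0.0201 h -0.0658 Y -0.0929 tool [-0.0901 -0.0364  0.1117]
340 [202 118  77] a 0.0473 h -0.1187 Y -0.1254 tool [-0.1223  0.0313  0.1646]
345 [184 177 174] a 0.0318 h 0.0647 Y -0.013 tool [-0.0101  0.0151 -0.0189]
350 [251 249 247] a 0.0343 h 0.0649 Y -0.0129 tool [-0.01    0.0176 -0.0191]
355 [254 253 253] a 0.0368 h 0.0647 Y -0.013 tool [-0.0101  0.0201 -0.0189]
360 [138  31  37] a 0.1541 h -0.573 Y -0.404 tool [-0.4002  0.1397  0.6189]
365 [110  24  30] a 0.0419 h 0.0648 Y -0.0129 tool [-0.01    0.0251 -0.019 ]
370 [29 28 29] a 0.0423 h 0.0744 Y -0.007 tool [-0.0041  0.0255 -0.0286]
375 [33 32 33] a 0.0419 h 0.0856 Y -0.0002 tool [ 0.0027  0.0251 -0.0398]
```

Call:
drive_tool(
  motion="0 0 0 0 -0.008 0 60; 0 0 0 0 -0.008 0 80; 0 0 0 0 0 0 100; 0 0 0 0 0 -0.02 100; 0 0 0 0 0 -0.03 100; 0 0 0 0 0 -0.02 100; 0 0 0 -0.04 0 0 100; 0 0 0 -0.04 0 0 100; 0 0 0 0 0 0 100",
)

```text
clock: 17.05
position: [0.5692, 0.1146, 0.1865]
ee_rot: [0.17, 0.619, 0.739, 0.203]
contact_force: [-0.1, 0.2, 0.2]
width: 0.0853
```

```bash
python3 -c "
from h import *
chk(2);plan(stp(2,.043),RST,4)"
```

```text
off rail -0.0048 sx 0.0074 sz 0.0764 F tool [ 0.21  0.02 -0.25] M [ 0.245 -0.011 -0.012] w 0.0853
dist 0.0769 ang 0.9 rv [0.9  0.01 0.01] d_tool_now [ 0.0048 -0.0086  0.0763] d_tool_final [ 0.0048 -0.0074  0.0764]
0.22 0.0 0.0 0.0012 -0.0022 0.0191 100; 0.22 0.0 0.0 0.0012 -0.0021 0.0191 100; 0.22 0.0 0.0 0.0012 -0.002 0.0191 100; 0.22 0.0 0.0 0.0012 -0.0019 0.0191 100;
```

Call:
drive_tool(
  motion="0.4 0 0 0.003 -0.005 0.019 100; 0.4 0 0 0.002 -0.003 0.019 100; 0 0 0 0 0 0.019 100; 0 0 0 0 0 0.017 100; 0 0 0 0 0.003 0 72; 0 0 0 0 0.006 0 65; 0 0 0 0 0.006 0 65; 0 0 0 0 0.004 0 65; 0 0 0 0 0 0 65; 0 0 0 0 0 0 65",
)

```text
clock: 18.3
position: [0.6139, 0.1311, 0.1281]
ee_rot: [0.165, 0.62, 0.742, 0.197]
contact_force: [-1.5, -1.4, -3.4]
width: 0.0555
```

```bash
python3 -c "
from h import *
chk(2);cap('wrist','w3');chk(2)"
```

```text
off rail 0.0036 sx 0.0191 sz 0.0024 F tool [-1.08 -3.19  2.07] M [ 0.75  -0.192 -0.043] w 0.0555
off rail 0.0036 sx 0.0191 sz 0.0024 F tool [-0.51 -3.48  0.92] M [ 0.673 -0.127  0.036] w 0.0555
```

Call:
drive_tool(
  motion="0 0 0 0 0.004 0 65; 0 0 0 0 0 0 65",
)

```text
clock: 18.6
position: [0.6167, 0.1316, 0.1298]
ee_rot: [0.164, 0.62, 0.742, 0.197]
contact_force: [-3.1, -1.9, -1.7]
width: 0.0557
```

```bash
python3 -c "
from h import *
chk(2);cap('wrist','w4');chk(2)"
```

```text
off rail 0.0036 sx 0.0224 sz 0.0025 F tool [-1.3  -3.73 -0.21] M [ 0.778 -0.145 -0.02 ] w 0.0557
off rail 0.0036 sx 0.0221 sz 0.0024 F tool [-1.48 -4.37 -0.57] M [ 0.826 -0.168 -0.043] w 0.0553
```

View pics/w4.png

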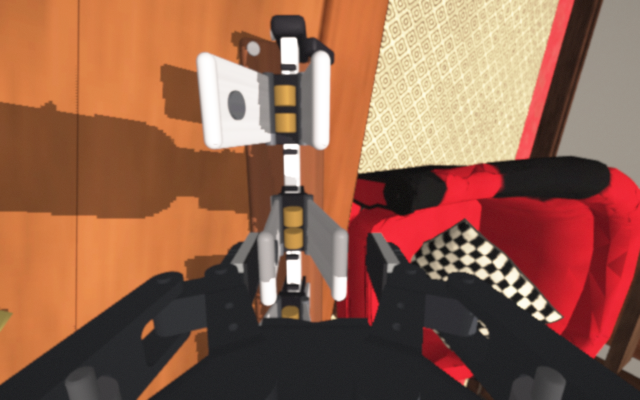

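Call:
drive_tool(
  motion="0 0 0 0 -0.01 0 80; 0 0 0 0 -0.01 0 100; 0 0 0 0 0 -0.015 100; 0 0 0 0 0 -0.03 100; 0 0 0 0 0 -0.025 100; 0 0 0 -0.043 -0.002 0 100; 0 0 0 -0.043 0 0 100; 0 0 0 0 0 0 100",
)

```text
clock: 19.65
position: [0.5835, 0.0358, 0.1935]
ee_rot: [0.175, 0.617, 0.74, 0.205]
contact_force: [-0.8, 0.2, -0.8]
width: 0.0852
```

```bash
python3 -c "
from h import *
chk(3);plan(stp(3,.043),RST,4)"
```

```text
off rail -0.0042 sx 0.0111 sz 0.0824 F tool [ 0.31 -1.09  0.29] M [0.248 0.057 0.001] w 0.0852
dist 0.0833 ang 1.5 rv [1.47 0.2  0.3 ] d_tool_now [ 0.0046 -0.0132  0.0821] d_tool_final [ 0.0042 -0.0111  0.0824]
0.37 0.05 0.08 0.0011 -0.0033 0.0205 100; 0.37 0.05 0.08 0.0011 -0.0032 0.0205 100; 0.37 0.05 0.08 0.0011 -0.003 0.0206 100; 0.37 0.05 0.08 0.0011 -0.0029 0.0206 100;
```

Call:
drive_tool(
  motion="0.5 0 0.1 0.002 -0.007 0.012 100; 0.5 0 0.1 0.002 -0.006 0.02 100; 0.3 0 0 0 0 0.021 100; 0 0 0 0 0 0.02 100; 0 0 0 0 0.003 0.006 72; 0 0 0 0 0.006 0 65; 0 0 0 0 0.006 0 65; 0 0 0 0 0.006 0 65; 0 0 0 0 0.003 0 65; 0 0 0 0 0 0 65",
)

```text
clock: 20.9
position: [0.6204, 0.0557, 0.1231]
ee_rot: [0.159, 0.617, 0.747, 0.19]
contact_force: [-0.0, -0.8, -3.7]
width: 0.0554
```

```bash
python3 -c "
from h import *
chk(3);cap('wrist','w5');chk(3)"
```

```text
off rail 0.0089 sx 0.0107 sz 0.0015 F tool [-0.79 -1.9   3.14] M [ 0.371 -0.206  0.036] w 0.0554
off rail 0.0090 sx 0.0109 sz 0.0015 F tool [-1.76 -3.74  2.73] M [ 0.879 -0.281  0.015] w 0.0556
```

View pics/w5.png

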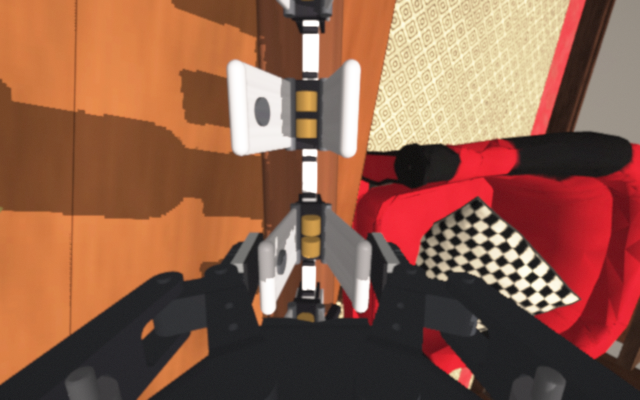

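Call:
drive_tool(
  motion="0 0 0 -0.003 0.006 0 65; 0 0 0 0 0.004 0 65; 0 0 0 0 0 0 65; 0 0 0 0 0 0 65",
)

```text
clock: 21.45
position: [0.6203, 0.0562, 0.1228]
ee_rot: [0.15, 0.618, 0.75, 0.185]
contact_force: [-1.7, -1.8, -2.7]
width: 0.0554
```

```bash
python3 -c "
from h import *
chk(3)"
```

```text
off rail 0.0094 sx 0.0105 sz 0.0012 F tool [-1.45 -3.08  1.47] M [ 0.618 -0.22   0.022] w 0.0554
```

Call:
drive_tool(
  motion="0 0 0 -0.002 0.006 0 65; 0 0 0 0 0.003 0 65; 0 0 0 0 0 0 65",
)

```text
clock: 21.82
position: [0.6204, 0.0569, 0.1225]
ee_rot: [0.142, 0.618, 0.752, 0.18]
contact_force: [-2.8, -2.9, -4.0]
width: 0.0559
```

```bash
python3 -c "
from h import *
chk(3);cap('wrist','w6');chk(3)"
```

```text
off rail 0.0101 sx 0.0105 sz 0.0009 F tool [-2.36 -4.71  2.11] M [ 0.89  -0.425 -0.029] w 0.0559
off rail 0.0101 sx 0.0107 sz 0.0009 F tool [-2.83 -6.92  1.31] M [ 1.236 -0.382 -0.021] w 0.0556
```

View pics/w6.png

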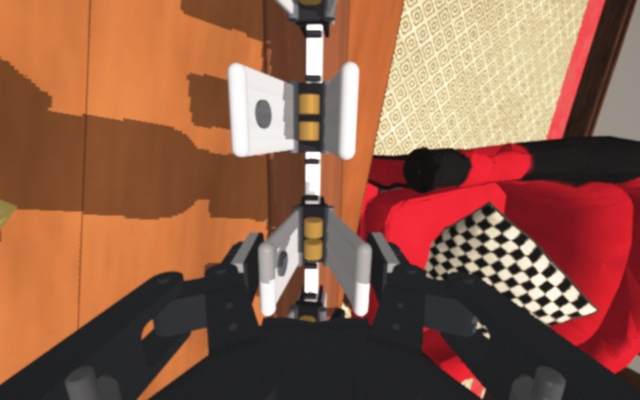

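Call:
drive_tool(
  motion="0 0 0 0 -0.006 0 80; 0 0 0 0 -0.005 0 100; 0 0 0 0 0 0 100",
)

```text
clock: 22.25
position: [0.6153, 0.0548, 0.1217]
ee_rot: [0.146, 0.617, 0.751, 0.184]
contact_force: [0.4, -0.2, 0.1]
width: 0.0855
```

```bash
python3 -c "
from h import *
chk(3);plan(stp(3,.12),RST,4)"
```

```text
off rail 0.0089 sx 0.0055 sz 0.0028 F tool [-0.31  0.38  0.04] M [ 0.179 -0.054 -0.025] w 0.0855
dist 0.0749 ang 2.9 rv [-2.64 -0.92  0.78] d_tool_now [-0.0076 -0.009  -0.074 ] d_tool_final [-0.0089 -0.0055 -0.0742]
-0.66 -0.23 0.2 -0.0019 -0.0023 -0.0185 100; -0.66 -0.23 0.2 -0.002 -0.002 -0.0185 100; -0.66 -0.23 0.2 -0.0021 -0.0018 -0.0185 100; -0.66 -0.23 0.2 -0.0022 -0.0016 -0.0185 100;
```

Clip 3 held rigid at about 7 N. Next I go up and over to clip 4.

Call:
drive_tool(
  motion="-0.9 -0.3 0.3 -0.003 -0.002 -0.02 100; -0.9 -0.3 0.3 -0.002 -0.002 -0.025 100; -0.8 -0.3 0.2 -0.004 -0.002 -0.025 100; 0 0 0 -0.042 0 0 100; 0 0 0 -0.042 0 0 100; 0 0 0 0 0 0 100",
)

```text
clock: 23.0
position: [0.5993, -0.0469, 0.1892]
ee_rot: [0.172, 0.619, 0.74, 0.201]
contact_force: [0.5, 0.3, -0.4]
width: 0.0852
```

```bash
python3 -c "
from h import *
chk(4);plan(stp(4,.043),RST,4)"
```

```text
off rail -0.0084 sx 0.0099 sz 0.0781 F tool [0.19 0.32 0.62] M [ 0.244  0.035 -0.031] w 0.0852
dist 0.0792 ang 1.0 rv [0.92 0.3  0.13] d_tool_now [ 0.0088 -0.0111  0.0779] d_tool_final [ 0.0084 -0.0099  0.0781]
0.23 0.07 0.03 0.0022 -0.0028 0.0195 100; 0.23 0.07 0.03 0.0022 -0.0027 0.0195 100; 0.23 0.07 0.03 0.0021 -0.0026 0.0195 100; 0.23 0.07 0.03 0.0021 -0.0025 0.0195 100;
```

Call:
drive_tool(
  motion="0.5 0.1 0.1 0.004 -0.006 0.014 100; 0.4 0.1 0 0.003 -0.004 0.02 100; 0 0 0 0 0 0.02 100; 0 0 0 0 0 0.02 100; 0 0 0 0 0.003 0.003 72; 0 0 0 0 0.006 0 65; 0 0 0 0 0.006 0 65; 0 0 0 0 0.006 0 65; 0 0 0 0 0.003 0 65; 0 0 0 0 0 0 65",
)

```text
clock: 24.25
position: [0.6368, -0.0222, 0.1188]
ee_rot: [0.155, 0.617, 0.748, 0.19]
contact_force: [-1.4, -2.8, -4.2]
width: 0.0557
```

```bash
python3 -c "
from h import *
chk(4);cap('wrist','w7');chk(4);plan(stp(4,.043),RST,1)"
```

```text
off rail 0.0093 sx 0.0107 sz -0.0034 F tool [-2.48 -3.65  2.81] M [ 0.613 -0.279  0.027] w 0.0557
off rail 0.0093 sx 0.0110 sz -0.0034 F tool [-2.84 -5.57  2.22] M [ 1.114 -0.409  0.069] w 0.0554
dist 0.0148 ang 1.6 rv [-1.38 -0.51  0.65] d_tool_now [-0.0092 -0.0112 -0.0032] d_tool_final [-0.0093 -0.011  -0.0034]
-1.38 -0.51 0.65 -0.0092 -0.0112 -0.0032 100;
```

View pics/w7.png

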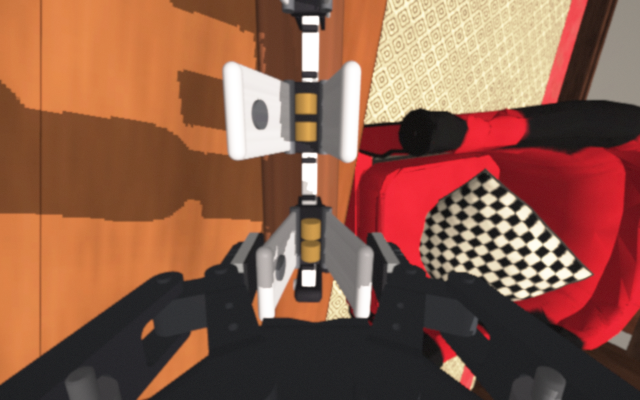

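```bash
python3 -c "
from h import *
for t in ('w2','w4','w6','w7'):
    im,P=cloud('wrist',t); f=np.load(t+'.npz');Rc=R.from_quat(f['q'],scalar_first=True).as_matrix()
    Q=(P.reshape(-1,3)-f['p'])@Rc; W=P.reshape(-1,3)@sz+.246; c=im.reshape(-1,3).astype(int)
    m=(abs(Q[:,0])<.02)&(abs(Q[:,1])<.045)&(Q[:,2]<-.012)&(Q[:,2]>-.04)&(c.min(1)>145)
    y=Q[m,1]; n=y[y<0]; g=y[y>0]
    print(t,len(n),len(g),'near',np.percentile(n,[2,50,98]).round(4),'far',np.percentile(g,[2,50,98]).round(4),'span',np.percentile(g,98)-np.percentile(n,2))
"
```

```text
w2 973 832 near [-0.0244 -0.0211 -0.0182] far [0.0152 0.018  0.0212] span 0.04567875813518622
w4 952 804 near [-0.0266 -0.0232 -0.0203] far [0.0092 0.0122 0.0154] span 0.041990263913671735
w6 803 670 near [-0.0272 -0.0234 -0.0205] far [0.0203 0.0234 0.0266] span 0.05384756645570579
w7 946 697 near [-0.0269 -0.023  -0.0204] far [0.0204 0.0235 0.0268] span 0.05365875993760927
```

Call:
drive_tool(
  motion="0 0 0 0 -0.006 0 80; 0 0 0 0 -0.005 0 100; -0.7 -0.3 0.3 -0.004 -0.005 -0.015 100; -0.7 -0.3 0.3 -0.004 -0.004 -0.025 100; 0 0 0 0 0 -0.03 100; 0 0 0 0.053 0 0 100; 0 0 0 0.053 0 0 100; 0 0 0 0.053 0 0 100; 0 0 0 0 0 0 100",
)

```text
clock: 25.42
position: [0.5619, 0.1161, 0.1834]
ee_rot: [0.177, 0.622, 0.735, 0.204]
contact_force: [0.4, -0.2, 0.4]
width: 0.0856
```

```bash
python3 -c "
from h import *
chk(2);plan(stp(2,.043),RST,4)"
```

```text
off rail -0.0020 sx -0.0001 sz 0.0772 F tool [-0.31  0.48 -0.13] M [ 0.225 -0.027 -0.006] w 0.0856
dist 0.0772 ang 1.7 rv [ 1.49  0.65 -0.35] d_tool_now [ 0.0029 -0.0019  0.0772] d_tool_final [0.002  0.0001 0.0772]
0.37 0.16 -0.09 0.0007 -0.0005 0.0193 100; 0.37 0.16 -0.09 0.0007 -0.0003 0.0193 100; 0.37 0.16 -0.09 0.0006 -0.0002 0.0193 100; 0.37 0.16 -0.09 0.0006 -0.0001 0.0193 100;
```

Call:
drive_tool(
  motion="0.7 0.3 -0.2 0.001 -0.001 0.02 100; 0.7 0.3 -0.1 0 0 0.02 100; 0 0 0 0 0 0.02 100; 0 0 0 0 0 0.02 100; 0 0 0 0 0 0 60; 0 0 0 0 0 0 40; 0 0 0 0 0 0 30; 0 0 0 0 0 0 30; 0 0 0 0 0 0 30",
  newtons=30,
)

```text
clock: 26.55
position: [0.6061, 0.115, 0.1094]
ee_rot: [0.166, 0.625, 0.737, 0.196]
contact_force: [0.1, 0.4, -1.1]
width: 0.0283
```

```bash
python3 -c "
from h import *
chk(2);plan(stp(2,.105),RST,4)"
```

```text
off rail -0.0109 sx 0.0007 sz -0.0086 F tool [ 0.34 -0.47  1.05] M [ 0.354 -0.031  0.007] w 0.0283
dist 0.0714 ang 0.8 rv [-0.02  0.37 -0.66] d_tool_now [ 0.0105 -0.0009 -0.0706] d_tool_final [ 0.0109 -0.0007 -0.0706]
-0.01 0.09 -0.16 0.0026 -0.0002 -0.0177 100; -0.01 0.09 -0.16 0.0026 -0.0002 -0.0177 100; -0.01 0.09 -0.16 0.0027 -0.0002 -0.0177 100; -0.01 0.09 -0.16 0.0027 -0.0002 -0.0176 100;
```

Call:
drive_tool(
  motion="0 0 0 0 0 -0.01 30; 0 0 0 0 0 -0.015 30; 0 0 0 0 0 -0.015 30; 0 0 0 0 0 -0.015 30; 0 0 0 0 0 -0.015 30",
)

```text
clock: 27.18
position: [0.569, 0.1092, 0.1743]
ee_rot: [0.166, 0.625, 0.737, 0.196]
contact_force: [-0.5, -0.0, -0.8]
width: 0.0288
```

```bash
python3 -c "
from h import *
chk(2);cap('wrist','w8')"
```

```text
off rail -0.0101 sx 0.0004 sz 0.0664 F tool [ 0.06 -0.81  0.45] M [ 0.361 -0.07   0.009] w 0.0288
```

View pics/w8.png

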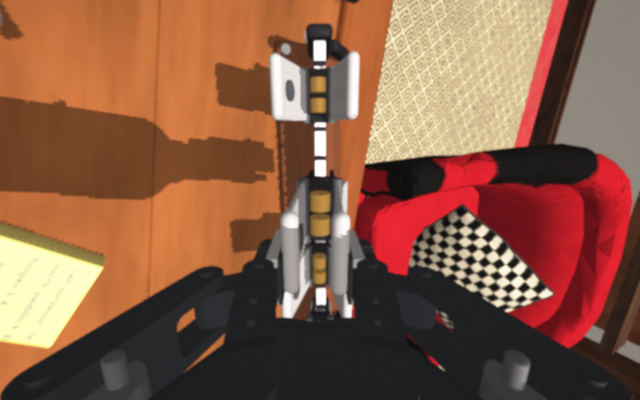

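```bash
cat >> h.py <<'E'
def rtray(az=-.55):
    y=np.array([np.cos(az),np.sin(az),0]); z=np.array([0,0,-1.]); return np.column_stack([np.cross(y,z),y,z])
E
python3 -c "
from h import *
A=rtray(); Rc=R.from_quat(get_state()['ee_rot'],scalar_first=True)
rv=(Rc.inv()*R.from_matrix(A)).as_rotvec(); print(np.degrees(rv))
mid=R.from_matrix(Rc.as_matrix())*R.from_rotvec(rv*.3)
plan(np.array([.47,.03,.27]),mid.as_matrix(),5,30)
"
```

```text
[ 28.65124372 -10.65600097  39.95355441]
dist 0.1578 ang 15.1 rv [ 8.6  -3.2  11.99] d_tool_now [-0.062  -0.0493 -0.1365] d_tool_final [-0.0802 -0.054  -0.1247]
1.72 -0.64 2.4 -0.0124 -0.0099 -0.0273 30; 1.72 -0.64 2.4 -0.0131 -0.0101 -0.0269 30; 1.72 -0.64 2.4 -0.0139 -0.0104 -0.0264 30; 1.72 -0.64 2.4 -0.0146 -0.0106 -0.0259 30; 1.72 -0.64 2.4 -0.0153 -0.0107 -0.0254 30;
```

Call:
drive_tool(
  motion="0 0 0 0 0 -0.03 30; 1.7 -0.6 2.4 -0.008 -0.006 -0.03 30; 1.7 -0.6 2.4 -0.014 -0.01 -0.028 30; 1.7 -0.6 2.4 -0.015 -0.011 -0.026 30; 1.7 -0.6 2.4 -0.018 -0.011 -0.025 30; 1.7 -0.6 2.4 -0.02 -0.011 -0.015 30",
)

```text
clock: 27.98
position: [0.4546, 0.0209, 0.2949]
ee_rot: [0.118, 0.716, 0.674, 0.14]
contact_force: [0.3, 0.2, -1.2]
width: 0.0286
```

```bash
python3 -c "
from h import *
plan(np.array([.472,-.366,.22]),rtray(),9,30)
"
```

```text
dist 0.3944 ang 35.0 rv [19.93 -7.57 27.75] d_tool_now [-0.3883  0.0141  0.0681] d_tool_final [-0.3207  0.217   0.0749]
2.21 -0.84 3.08 -0.0431 0.0016 0.0076 30; 2.21 -0.84 3.08 -0.0429 0.0042 0.0081 30; 2.21 -0.84 3.08 -0.0425 0.0068 0.0085 30; 2.21 -0.84 3.08 -0.0419 0.0094 0.0088 30; 2.21 -0.84 3.08 -0.0412 0.012 0.009 30; 2.21 -0.84 3.08 -0.0403 0.0145 0.0091 30; 2.21 -0.84 3.08 -0.0394 0.017 0.0091 30; 2.21 -0.84 3.08 -0.0382 0.0195 0.0089 30; 2.21 -0.84 3.08 -0.037 0.0218 0.0087 30;
```

Call:
drive_tool(
  motion="2.2 -0.8 3.1 -0.044 0.002 0.004 30; 2.2 -0.8 3.1 -0.044 0.004 0.004 30; 2.2 -0.8 3.1 -0.043 0.007 0.007 30; 2.2 -0.8 3.1 -0.043 0.009 0.009 30; 2.2 -0.8 3.1 -0.042 0.012 0.01 30; 2.2 -0.8 3.1 -0.041 0.015 0.01 30; 2.2 -0.8 3.1 -0.04 0.017 0.01 30; 2.2 -0.8 3.1 -0.039 0.02 0.01 30; 2.2 -0.8 3.1 -0.037 0.022 0.01 30; 0 0 0 0 0 0 30",
)

```text
clock: 29.22
position: [0.4664, -0.3884, 0.226]
ee_rot: [0.001, 0.878, 0.48, 0.004]
contact_force: [-0.4, 0.6, -0.8]
width: 0.0288
```

```bash
python3 -c "
from h import *
plan(np.array([.472,-.366,.1]),rtray(),4,30); cap('scene','s3');cap('top','t3')
"
```

```text
dist 0.1281 ang 1.3 rv [ 0.31 -0.31 -1.17] d_tool_now [ 0.0212 -0.008   0.126 ] d_tool_final [ 0.0221 -0.0069  0.126 ]
0.08 -0.08 -0.29 0.0053 -0.002 0.0315 30; 0.08 -0.08 -0.29 0.0054 -0.0019 0.0315 30; 0.08 -0.08 -0.29 0.0054 -0.0019 0.0315 30; 0.08 -0.08 -0.29 0.0055 -0.0018 0.0315 30;
```

View pics/s3.png

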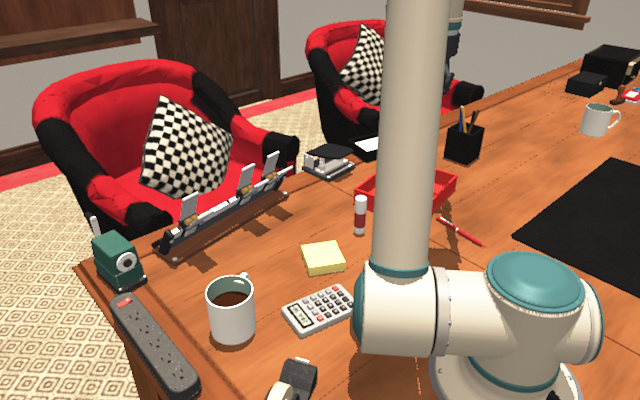

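Call:
drive_tool(
  motion="0 0 -0.3 0.006 -0.002 0.036 30; 0 0 -0.3 0.006 -0.002 0.036 30; 0 0 -0.3 0.006 -0.002 0.036 30; 0 0 -0.3 0.004 -0.001 0.027 30; 0 0 0 0 0 0 30",
)

```text
clock: 29.95
position: [0.4741, -0.3564, 0.095]
ee_rot: [0.004, 0.87, 0.492, 0.007]
contact_force: [-0.5, -0.2, -0.5]
width: 0.0287
```

Call:
drive_tool(
  motion="0 0 0 0 0 0.004 30; 0 0 0 0 0 0.004 30",
)

```text
clock: 30.2
position: [0.4758, -0.357, 0.0902]
ee_rot: [0.007, 0.87, 0.493, 0.008]
contact_force: [-0.5, -0.7, -0.2]
width: 0.0284
```

Call:
drive_tool(
  motion="0 0 0 0 0 0.006 30; 0 0 0 0 0 0.005 30; 0 0 0 0 0 0.004 30",
)

```text
clock: 30.58
position: [0.4778, -0.3594, 0.0782]
ee_rot: [0.011, 0.87, 0.493, 0.008]
contact_force: [-1.8, 1.2, 21.7]
width: 0.0285
```

Call:
drive_tool(
  motion="0 0 0 0 0 0.004 30; 0 0 0 0 0 0.004 30",
)

```text
clock: 30.82
position: [0.4816, -0.3637, 0.0771]
ee_rot: [0.017, 0.87, 0.492, 0.01]
contact_force: [-0.7, 1.0, 17.0]
width: 0.0288
```

```bash
python3 -c "
from h import *
cap('wrist','w9')
"
```

```text
(no output)
```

View pics/w9.png

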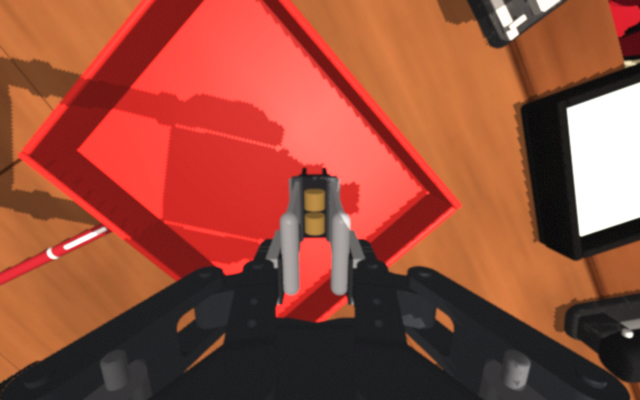

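Call:
drive_tool(
  motion="0 0 0 0 0 -0.001 38; 0 0 0 0 0 0 50; 0 0 0 0 0 0 65; 0 0 0 0 0 0 85; 0 0 0 0 0 0 100; 0 0 0 0 0 -0.02 100; 0 0 0 0 0 -0.05 100; 0 0 0 0 0 -0.055 100; 0 0 0 0 0 0 100",
)

```text
clock: 32.0
position: [0.4771, -0.3614, 0.2046]
ee_rot: [0.016, 0.87, 0.492, 0.01]
contact_force: [-0.4, -0.3, 0.1]
width: 0.0854
```

```bash
python3 -c "
from h import *
cap('wrist','w10')
plan(np.array([.45,.0,.27]),R.from_matrix(RST).as_matrix(),9,100)
"
```

```text
dist 0.3675 ang 49.3 rv [-26.67  11.2  -39.98] d_tool_now [ 0.2956 -0.2054 -0.0741] d_tool_final [ 0.3592  0.0667 -0.0403]
-2.96 1.24 -4.44 0.0328 -0.0228 -0.0082 100; -2.96 1.24 -4.44 0.0347 -0.0198 -0.0086 100; -2.96 1.24 -4.44 0.0363 -0.0166 -0.0088 100; -2.96 1.24 -4.44 0.0376 -0.0132 -0.0087 100; -2.96 1.24 -4.44 0.0387 -0.0098 -0.0085 100; -2.96 1.24 -4.44 0.0395 -0.0064 -0.0081 100; -2.96 1.24 -4.44 0.04 -0.0029 -0.0075 100; -2.96 1.24 -4.44 0.0403 0.0006 -0.0066 100; -2.96 1.24 -4.44 0.0402 0.004 -0.0056 100;
```

View pics/w10.png

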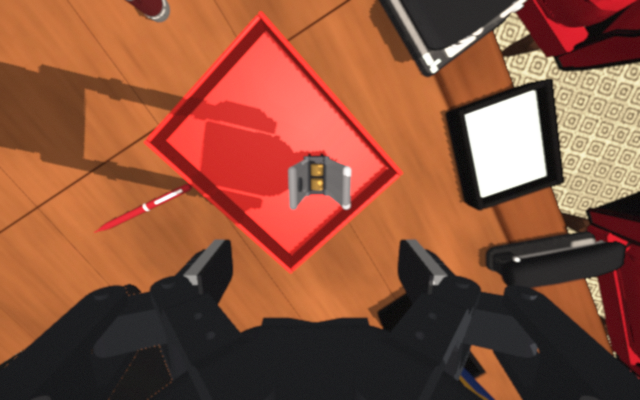

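```bash
python3 -c "
from h import *
plan(np.array([.47,.08,.26]),R.from_matrix(RST).as_matrix(),10,100)
"
```

```text
dist 0.4441 ang 49.3 rv [-26.67  11.2  -39.98] d_tool_now [ 0.3745 -0.2298 -0.0647] d_tool_final [ 0.4344  0.091  -0.0148]
-2.67 1.12 -4.0 0.0374 -0.023 -0.0065 100; -2.67 1.12 -4.0 0.0391 -0.02 -0.0067 100; -2.67 1.12 -4.0 0.0405 -0.0169 -0.0068 100; -2.67 1.12 -4.0 0.0417 -0.0137 -0.0067 100; -2.67 1.12 -4.0 0.0427 -0.0105 -0.0065 100; -2.67 1.12 -4.0 0.0434 -0.0072 -0.006 100; -2.67 1.12 -4.0 0.0439 -0.0039 -0.0054 100; -2.67 1.12 -4.0 0.0442 -0.0006 -0.0047 100; -2.67 1.12 -4.0 0.0442 0.0027 -0.0038 100; -2.67 1.12 -4.0 0.0439 0.006 -0.0027 100;
```

Call:
drive_tool(
  motion="-2.7 1.1 -4 0.037 -0.023 -0.006 100; -2.7 1.1 -4 0.039 -0.02 -0.007 100; -2.7 1.1 -4 0.041 -0.017 -0.007 100; -2.7 1.1 -4 0.042 -0.014 -0.007 100; -2.7 1.1 -4 0.043 -0.011 -0.006 100; -2.7 1.1 -4 0.043 -0.007 -0.006 100; -2.7 1.1 -4 0.044 -0.004 -0.005 100; -2.7 1.1 -4 0.044 0 -0.005 100; -2.7 1.1 -4 0.044 0.003 -0.004 100; -2.7 1.1 -4 0.044 0.006 -0.003 100",
)

```text
clock: 33.3
position: [0.4573, 0.0937, 0.2446]
ee_rot: [0.159, 0.616, 0.745, 0.199]
contact_force: [0.8, -0.3, 0.5]
width: 0.0852
```

```bash
python3 -c "
from h import *
plan(stp(1,.12),R.from_matrix(RST).as_matrix(),6,100)
"
```

```text
dist 0.1498 ang 1.0 rv [-0.34 -0.83  0.48] d_tool_now [0.0828 0.0638 0.1073] d_tool_final [0.0849 0.0625 0.1064]
-0.06 -0.14 0.08 0.0138 0.0106 0.0179 100; -0.06 -0.14 0.08 0.0139 0.0106 0.0179 100; -0.06 -0.14 0.08 0.0139 0.0106 0.0178 100; -0.06 -0.14 0.08 0.014 0.0105 0.0178 100; -0.06 -0.14 0.08 0.014 0.0105 0.0178 100; -0.06 -0.14 0.08 0.0141 0.0105 0.0178 100;
```

Call:
drive_tool(
  motion="0 -0.2 0.1 0.02 0.015 0.024 100; 0 -0.2 0.1 0.021 0.016 0.025 100; 0 -0.2 0.1 0.021 0.016 0.027 100; 0 -0.2 0.1 0.021 0.016 0.027 100; 0 0 0 0 0 0 100",
)

```text
clock: 33.92
position: [0.5398, 0.2009, 0.1755]
ee_rot: [0.159, 0.619, 0.745, 0.19]
contact_force: [-0.6, -0.9, -0.7]
width: 0.0858
```

```bash
python3 -c "
from h import *
chk(1);plan(stp(1,.043),RST,4)"
```

```text
off rail 0.0062 sx -0.0100 sz 0.0737 F tool [-0.77 -0.98  0.3 ] M [0.262 0.02  0.047] w 0.0858
dist 0.0747 ang 1.2 rv [-1.12 -0.15  0.43] d_tool_now [-0.0065  0.0114  0.0735] d_tool_final [-0.0062  0.01    0.0737]
-0.28 -0.04 0.11 -0.0016 0.0029 0.0184 100; -0.28 -0.04 0.11 -0.0016 0.0028 0.0184 100; -0.28 -0.04 0.11 -0.0016 0.0027 0.0184 100; -0.28 -0.04 0.11 -0.0016 0.0026 0.0184 100;
```

Call:
drive_tool(
  motion="-0.5 0 0.2 -0.003 0.006 0.008 100; -0.5 0 0.2 -0.002 0.005 0.018 100; 0 0 0 0 0 0.019 100; 0 0 0 0 0 0.019 100; 0 0 0 0 0 0.015 100; 0 0 0 0 0 0 60; 0 0 0 0 0 0 40; 0 0 0 0 0 0 30; 0 0 0 0 0 0 30; 0 0 0 0 0 0 30",
  newtons=30,
)

```text
clock: 35.17
position: [0.5879, 0.1989, 0.1115]
ee_rot: [0.165, 0.622, 0.739, 0.198]
contact_force: [3.3, 0.9, -5.8]
width: 0.0286
```

```bash
python3 -c "
from h import *
chk(1)"
```

```text
off rail -0.0042 sx -0.0010 sz -0.0052 F tool [0.31 0.09 6.68] M [ 0.126 -0.086 -0.026] w 0.0286
```

Call:
drive_tool(
  motion="0 0 0 0 0 -0.01 30; 0 0 0 0 0 -0.015 30; 0 0 0 0 0 -0.015 30; 0 0 0 0 0 -0.015 30; 0 0 0 0 0 -0.015 30; 0 0 0 0 0 -0.03 30",
)

```text
clock: 35.92
position: [0.5343, 0.1895, 0.202]
ee_rot: [0.164, 0.622, 0.74, 0.196]
contact_force: [-0.1, -0.6, -0.5]
width: 0.0286
```

```bash
python3 -c "
from h import *
chk(1);cap('wrist','w11');A=rtray(); Rc=R.from_quat(get_state()['ee_rot'],scalar_first=True)
rv=(Rc.inv()*R.from_matrix(A)).as_rotvec(); 
plan(np.array([.45,.03,.29]),(Rc*R.from_rotvec(rv*.35)).as_matrix(),6,30)"
```

```text
off rail -0.0040 sx -0.0033 sz 0.1005 F tool [-0.54 -0.45  0.3 ] M [ 0.341 -0.013 -0.019] w 0.0286
dist 0.1993 ang 17.8 rv [10.03 -3.84 14.15] d_tool_now [-0.1428 -0.0543 -0.128 ] d_tool_final [-0.1622 -0.0373 -0.1096]
1.67 -0.64 2.36 -0.0238 -0.009 -0.0213 30; 1.67 -0.64 2.36 -0.0244 -0.0087 -0.0208 30; 1.67 -0.64 2.36 -0.025 -0.0083 -0.0203 30; 1.67 -0.64 2.36 -0.0255 -0.0078 -0.0198 30; 1.67 -0.64 2.36 -0.0261 -0.0073 -0.0193 30; 1.67 -0.64 2.36 -0.0266 -0.0068 -0.0188 30;
```

View pics/w11.png

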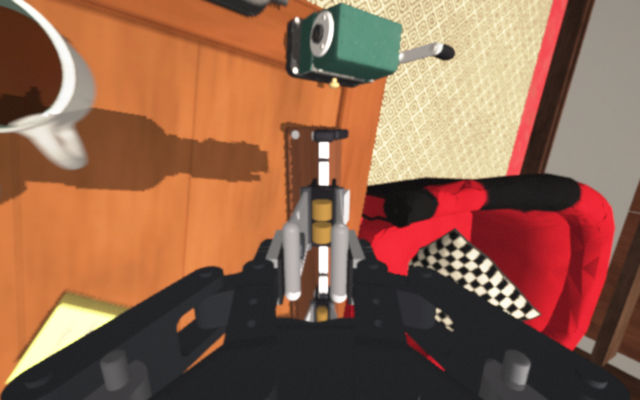

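Call:
drive_tool(
  motion="1.7 -0.6 2.4 -0.02 -0.009 -0.024 30; 1.7 -0.6 2.4 -0.024 -0.009 -0.023 30; 1.7 -0.6 2.4 -0.025 -0.008 -0.021 30; 1.7 -0.6 2.4 -0.026 -0.008 -0.02 30; 1.7 -0.6 2.4 -0.026 -0.007 -0.019 30; 1.7 -0.6 2.4 -0.027 -0.007 -0.019 30",
)

```text
clock: 36.72
position: [0.4416, 0.0302, 0.3]
ee_rot: [0.107, 0.728, 0.664, 0.132]
contact_force: [-0.0, 0.2, -1.1]
width: 0.0289
```

```bash
python3 -c "
from h import *
plan(np.array([.442,-.255,.22]),rtray(),8,30)
"
```

```text
dist 0.2962 ang 32.6 rv [18.31 -7.35 25.97] d_tool_now [-0.2879  0.0012  0.0698] d_tool_final [-0.2429  0.1494  0.08  ]
2.29 -0.92 3.25 -0.036 0.0001 0.0087 30; 2.29 -0.92 3.25 -0.0358 0.0025 0.0092 30; 2.29 -0.92 3.25 -0.0354 0.0049 0.0097 30; 2.29 -0.92 3.25 -0.0349 0.0073 0.01 30; 2.29 -0.92 3.25 -0.0343 0.0097 0.0102 30; 2.29 -0.92 3.25 -0.0335 0.012 0.0103 30; 2.29 -0.92 3.25 -0.0326 0.0143 0.0103 30; 2.29 -0.92 3.25 -0.0315 0.0165 0.0102 30;
```

Call:
drive_tool(
  motion="2.3 -0.9 3.2 -0.036 0 0.006 30; 2.3 -0.9 3.2 -0.036 0.003 0.007 30; 2.3 -0.9 3.2 -0.035 0.005 0.009 30; 2.3 -0.9 3.2 -0.034 0.007 0.01 30; 2.3 -0.9 3.2 -0.033 0.009 0.01 30; 2.3 -0.9 3.2 -0.032 0.011 0.01 30; 2.3 -0.9 3.2 -0.031 0.013 0.01 30; 2.3 -0.9 3.2 -0.028 0.015 0.01 30; 0 0 0 0 0 0 30",
)

```text
clock: 37.85
position: [0.4392, -0.257, 0.2305]
ee_rot: [0.002, 0.875, 0.484, 0.002]
contact_force: [-0.1, 0.3, -1.1]
width: 0.0292
```

```bash
python3 -c "
from h import *
plan(np.array([.442,-.258,.095]),rtray(),4,30); cap('top','t5')
"
```

```text
dist 0.1356 ang 0.7 rv [ 0.33 -0.02 -0.63] d_tool_now [0.0006 0.0022 0.1356] d_tool_final [0.0006 0.003  0.1355]
0.08 -0.0 -0.16 0.0001 0.0005 0.0339 30; 0.08 -0.0 -0.16 0.0001 0.0006 0.0339 30; 0.08 -0.0 -0.16 0.0001 0.0006 0.0339 30; 0.08 -0.0 -0.16 0.0001 0.0007 0.0339 30;
```

View pics/t5.png

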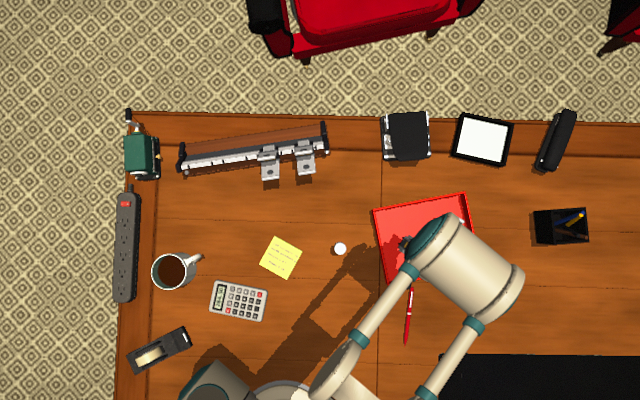

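Only clips 3 and 4 are still on the rail, at (270,165) and (306,160). The glue stick at (340,249) hasn't moved. Lowering clip 1.

Call:
drive_tool(
  motion="0 0 -0.3 0 0.001 0.034 30; 0 0 -0.3 0 0.001 0.034 30; 0 0 0 0 0.001 0.034 30; 0 0 0 0 0 0.03 30; 0 0 0 0 0 0 30",
)

```text
clock: 38.52
position: [0.4436, -0.2533, 0.1004]
ee_rot: [0.006, 0.871, 0.491, 0.005]
contact_force: [-1.0, -0.5, -0.4]
width: 0.0288
```

Call:
drive_tool(
  motion="0 0 0 0 0 0.004 30; 0 0 0 0 0 0.004 30; 0 0 0 0 0 0.003 30",
)

```text
clock: 38.9
position: [0.446, -0.254, 0.093]
ee_rot: [0.009, 0.871, 0.491, 0.007]
contact_force: [-0.2, -0.2, -0.8]
width: 0.029
```

Call:
drive_tool(
  motion="0 0 0 0 0 0.004 30; 0 0 0 0 0 0.004 30",
)

```text
clock: 39.15
position: [0.4467, -0.2545, 0.0854]
ee_rot: [0.01, 0.871, 0.491, 0.007]
contact_force: [-0.3, -0.8, -0.3]
width: 0.0285
```

Call:
drive_tool(
  motion="0 0 0 0 0 0.003 30; 0 0 0 0 0 0.002 30",
)

```text
clock: 39.4
position: [0.4478, -0.2556, 0.0822]
ee_rot: [0.011, 0.871, 0.491, 0.008]
contact_force: [-3.2, 1.7, 21.9]
width: 0.0286
```

Floor contact at 22 N. Releasing.

Call:
drive_tool(
  motion="0 0 0 0 0 -0.001 38; 0 0 0 0 0 0 50; 0 0 0 0 0 0 65; 0 0 0 0 0 0 85; 0 0 0 0 0 0 100; 0 0 0 0 0 -0.02 100; 0 0 0 0 0 -0.05 100; 0 0 0 0 0 -0.055 100; 0 0 0 0 0 -0.04 100; 0 0 0 0 0 0 100",
)

```text
clock: 40.65
position: [0.4435, -0.2536, 0.2519]
ee_rot: [0.01, 0.871, 0.491, 0.007]
contact_force: [0.3, 0.2, -0.4]
width: 0.0856
```

```bash
python3 -c "
from h import *
cap('wrist','w12');cap('top','t6')
im,P=cloud('top','t6'); Q=P.reshape(-1,3)
m=(Q[:,0]>.5)&(Q[:,0]<.72)&(Q[:,1]>-.11)&(Q[:,1]<.1)&(Q[:,2]>.138)&(Q[:,2]<.2);h=Q[m]
for lo,hi in ((-.11,0.008),(.008,.1)):
    g=h[(h[:,1]>lo)&(h[:,1]<hi)];print(len(g),g.mean(0),'sta h',(g@sz).max()+.246,'Y',(g@yr).mean())
g=Q[(Q[:,2]>.085)&(Q[:,2]<.095)&(abs(Q[:,0]-.43)<.04)&(abs(Q[:,1]+.118)<.04)]; print('glue',g.mean(0))
"
```

```text
67 [ 0.6364501  -0.03215366  0.15028546] sta h 0.07313034858280767 Y -0.143405241595125
68 [0.62231739 0.04668467 0.15036104] sta h 0.07462603123078182 Y -0.06331022972627597
glue [ 0.43286277 -0.11685845  0.09006903]
```

View pics/w12.png

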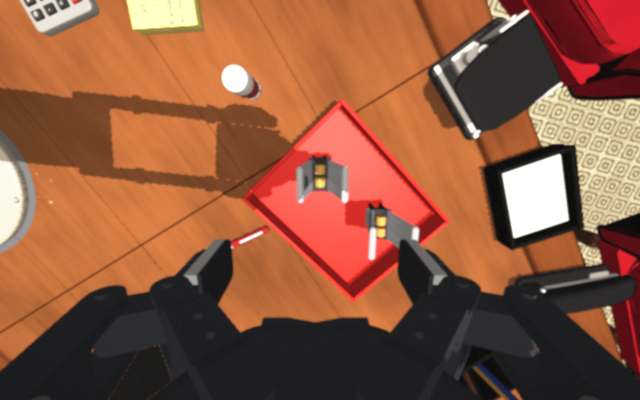

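View pics/t6.png

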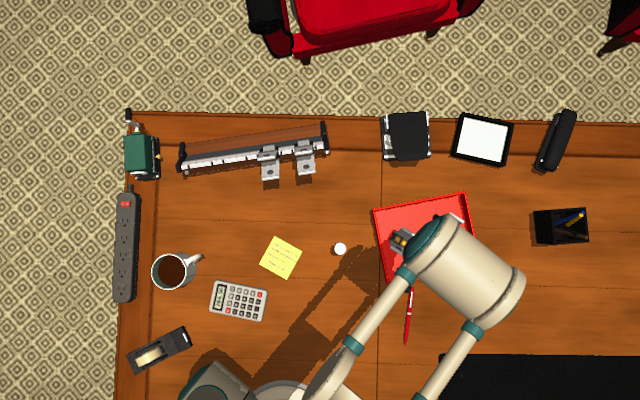

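Both weak clips stand in the tray, at (323,180) and (390,228) in the wrist view. Clips 3 and 4 and the glue stick measure as they did at the start, so I'm handing the job in.

```bash
python3 -c "
from rig import *
print(sign_off())"
```

```text
the job is handed in; nothing more can be done
None
```

I took the two weak clips (stations 1 and 2) off the rail and set them in the red tray. The strong clips (3 and 4) are still on the rail. I handed in at about 41 s of the 64 s allowed; the sign-off gives no verdict.

**How I told them apart:** I squeezed each clip to about 40 mm over the lips. The gripper can't feel an even squeeze, so I then pushed one handle and read the wrist force.
- **Clips 1 and 2 (weak):** they gave 10–14 mm at about 3.2–4.4 N. The lips closed to 46 mm and 42 mm.
- **Clips 3 and 4 (strong):** they stayed at about 54 mm over the lips, against 56 mm at rest, at up to 6.9 N and 5.6 N. That is below the 8 N at which a strong clip gives, so I know they are strong because they did not give, not because I felt 8 N.

**The test that disagreed:** my first sideways test read about 3–4 N on all four clips. Rocking on the rail had hidden the difference, so I pushed clips 2, 3 and 4 again, farther. Clip 1's first test already showed a clear give in the picture.

**Last checks:**
- **In the tray:** both weak clips stand upright inside it. Each was released only after touching the floor, at about 22 N.
- **On the rail:** the lips of clips 3 and 4 are within about 1 mm of where they started.
- **Glue stick:** it has not moved measurably.
- **Robot:** the gripper is open above the tray and clear of everything.

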